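Set out the bench for a seed test

TASK

Set out the bench for a seed test, with all things upright and directions as seen from the robot: centre the dark soil dish on top of the pale dish, stand the seed jar straight behind the pale dish with 10 cm from centre to centre, and the smaller dropper bottle 10 cm straight to the left of the seed jar, again from centre to centre. Stand the beaker midway between the timer and the slide pack, on the line that joins them. Leave the taller dropper bottle where it stands, and use only the things on the open table in front and to the left of the microscope, not their like along the back and the far right.

Things in the scene. Friction and masses are not known exactly. Their poses are not given: they have to be found in the camera images.
- base_dish: flat round petri dish with pale filling, 71 mm in diameter, 14 mm high; stands upright on the table and does not move. Origin at the centre of its underside; its x axis points straight away from the robot (behind), its y axis to the robot's left
- timer: beige bench timer lying flat, 64 x 64 mm, 21 mm high, with three buttons; does not move. Origin at the centre of its underside. The slide pack stands 220 mm from it, centre to centre, to its left or its right; that line is the timer's own y axis (turned up to 7 degrees from the robot's left-right line)
- slide_pack: white cardboard pack of glass slides, a block 30 x 78 mm and 28 mm high with a red stripe on top; does not move. Origin at the centre of its underside; its long side is its y axis
- soil_dish_mid (a point): flat round petri dish full of dark grey-brown soil, 64 mm across its rim (60 mm where the fingers close on it), 14 mm high, loose. Point: its centre, 7 mm above its underside; z is its axis
- beaker_mid (a point): small clear glass beaker, open at the top, 55 mm in diameter at the rim, a little narrower at the foot, 69 mm high, loose. Point: its centre, half-way up (34.5 mm above its underside); z is its axis
- seed_jar_mid (a point): round seed jar with a green screw lid and brown seeds, 54 mm in diameter (lid 50 mm), 70 mm high, loose. Point: its centre, half-way up (35 mm above its underside); z is its axis
- small_dropper_mid (a point): the smaller of the two amber dropper bottles with black droppers on the open table: 98 mm high, body 33 mm in diameter up to 59 mm, then a shoulder and black cap (about 22 mm wide) up to 75 mm and a thin dropper bulb, loose. Point: its centre, half-way up (49 mm above its underside, within the wide body); z is its axis
- tall_dropper_mid (a point): the taller amber dropper bottle, 119 mm high, body 41 mm in diameter, loose, to be left where it stands. Point: its centre, half-way up (59.5 mm above its underside)

How it is judged:
At the end, for the whole second after the job is handed in: Soil dish flat on pale dish, centred within 10 mm; jar 100 mm behind pale dish, within 15 mm each way; small dropper 100 mm left of jar (15 mm; 25 mm fore and aft); beaker midway between timer and slide pack, within 15 mm along and across. All upright within 0.1 rad, released, at rest (horizontal distance between soil_dish_mid and base_dish below 0.01 m and z of soil_dish_mid in the frame of base_dish between 0.0165 and 0.0245 m and x of seed_jar_mid in the frame of base_dish between 0.085 and 0.115 m and y of seed_jar_mid in the frame of base_dish between -0.015 and 0.015 m and horizontal distance between small_dropper_mid and seed_jar_mid between 0.085 and 0.115 m and x of small_dropper_mid in the frame of base_dish between 0.075 and 0.125 m and y of small_dropper_mid in the frame of base_dish between 0.07 and 0.13 m and (y of beaker_mid in the frame of timer between 0.095 and 0.125 m or y of beaker_mid in the frame of timer between -0.125 and -0.095 m) and horizontal distance between beaker_mid and slide_pack below 0.135 m and x of beaker_mid in the frame of timer between -0.015 and 0.015 m and angle between each of soil_dish_mid, beaker_mid, seed_jar_mid, small_dropper_mid's own z axis and vertical below 0.1 rad and height (world z) of beaker_mid below 0.0405 m and height (world z) of seed_jar_mid below 0.041 m and height (world z) of small_dropper_mid below 0.055 m and linear speed of each of soil_dish, beaker, seed_jar, small_dropper below 0.02 m/s and angular speed of each of soil_dish, beaker, seed_jar, small_dropper below 0.2 rad/s); the robot touches nothing.
It fails at once if the taller dropper bottle is moved more than 25 mm (distance of tall_dropper_mid from where it was at the start of the episode above 0.025 m).
It also fails if it takes over 122 s, if anything falls off the work surface, if the arm or the gripper's body presses on something with over 40 N, if the wrist force passes 120 N, or if a joint passes its speed limit or range.

ROBOT

A 6-joint arm with a two-finger parallel gripper is mounted at the origin on a cart in front of the work surface, level with it; the furniture and walls round the work are solid. World frame = base frame: x ahead of the robot, y to its left, z up, the work surface at z = 0. Lengths are in m, angles in rad, forces in N, time in s.
With the tool pointing down it reaches from about 0.3 to 0.775 m from the base axis. Payload 14.6 kg.
Tool frame: the origin (TCP) lies at the very end of the fingers, on their centre line; the grasp point (between the pads) lies ctrl.grasp_offset behind it (ctrl.grasp_offset is the distance from the TCP to the grasp point, in m); z points along the fingers, y is the direction in which the jaws open and shut (so a half turn about z gives the same grasp; the last joint's range is limited). The gripper opens to 94 mm and grips with 3 to 60 N. Pads are 16 mm wide; open, the fingers measure 119 mm over their backs; the gripper's body (75 mm by 177 mm) begins 78 mm behind the grasp point.
Start: joints at [-1.276, 0.3, 1.521, -0, 1.321, -0.067], TCP at [0.195, -0.514, 0.205] pointing down, gripper open.
Joint ranges: [-3.03, 3.03], [-0.79, 2.21], [0.23, 2.52], [-1.04, 4.18], [0, 3.07], [-2.55, 2.55]. Speed limits (rad/s): [2.22, 2.22, 2.57, 3.14, 3.14, 3.14].

INTERFACE

Orientations are given as [roll, pitch, yaw] about the fixed x, y, z axes, in that order (R = Rz(yaw) Ry(pitch) Rx(roll)).
In Python, from station import ctrl gives the robot as it stands. The module is installed in compiled form; this text tells all that it offers.
- The arm moves only by the tool carry_out, never from a script. Its argument "deltas" is a list of rows, each an object of numbers: "x", "y", "z": the shift along the tool's x, y, z in units of 0.02 m (1.0 is 0.02 m); "wx", "wy", "wz": the turn, a rotation vector about the tool's x, y, z in units of 0.08 rad (1.0 is 0.08 rad); "jaw": the opening in per cent of the stroke, from 0 (shut) to 100 (fully open). A call has 1 to 12 rows; each row shifts and turns the commanded pose from where the row before left it, along the tool's axes as they then stand; what a row does not reach is not made up. A row lasts 1/12 s, in which the tool goes at most 41.7 mm and 7.16 degrees, less where a joint would pass 70% of its speed; a pose out of reach is approached as far as the arm can. A call with a number of a shift or a turn outside -1 to 1 is refused whole. A call with a gripper value outside its range is refused whole. The fingers move at their own pace and stop on an object; "squeeze" is the grip in N (left out, the last holds). Time passes only in rows, so rows that do not move let the fingers close. It gives the time, the measured TCP pose, the force and the opening at its end, in the units of the state.
- ctrl.get_obs(): the state, without advancing time (a new reading comes with each control period).
- ctrl.camera(name): name is "side" or "top"; returns the picture (400x640x3 uint8, blue, green, red); there is no depth.
- ctrl.camera_params(name): a dict with "mtx" (3x3 intrinsics, pixels), "dist" ([k1, k2, p1, p2, k3] as OpenCV has them; the pictures are not rectified), "origin" and "attitude" of the camera in the world. Camera axes: x right, y down, z forward; pixel columns grow to the right and rows downward; lengths in m; the calibration is good to about 2 mm. A picture is of the moment at which its call begins. camera_params takes no time and is no camera call.
- ctrl.hand_in(): hands the job in, once; it reports no verdict.
Trained networks look in the newest picture that a camera, given by its name, has taken for a name from the list of things; names that differ only in an ending like _2 or _b are one class to them, and where a whole thing is asked for, a point or a joint stands for the part that bears it (a point fixed in the world has none). Each returns a list of dicts, best first, with "conf" (0 to 1); they miss things now and then, are a little off and sometimes report something else, mostly with a low value. They report only what shows in the picture. A call takes as long as a camera call.
- ctrl.boxes_of(camera, label): "rect" ([left, top, right, bottom] in pixels, round what is visible of it).
- ctrl.mark_of(camera, label): "position" ([row, column] in pixels: a listed point, or the origin of a listed thing).
The state is a dict: "time_s": time; "qpos": joint angles; "joint_vel": joint speeds; "tau": joint torques, N m; "ee_pos": TCP position; "eef_rot": TCP orientation; "force": force on the tool from outside, world axes, zero at the start; "moment": the same for the moment, N m; "grip_width": finger opening in m.
Only numpy, scipy, OpenCV 4.12 (cv2) and the standard library are available. Lean on these libraries where they do the work, as an engineer would, in place of code of your own. Each camera call takes 0.05 s, during which the arm holds its last target.

## Working session

There is one attempt and no reset: what is moved stays moved. The work goes in short steps, Python scripts to look and compute and a tool call to move; the robot and the scene stay as the last step left them, time stands still between calls to the robot, and variables do not carry over. Pictures are saved under pics/ and viewed, and the job is handed in when it is done.

Besides the shell and the picture viewer there is one more tool, called after ">>>" as name(argument=value, ...) on one line, values as JSON. carry_out: Moves the arm, as the interface text tells. Its arguments: {"type":"object","properties":{"deltas":{"type":"array"},"squeeze":{"type":"number"}},"required":["deltas"]}

```bash
mkdir -p pics; ls; python3 - <<'E'
from station import ctrl
import cv2
print(ctrl.get_obs(), ctrl.grasp_offset)
for c in ("top","side"):
    cv2.imwrite(f"pics/{c}0.png",ctrl.camera(c)); print(c,ctrl.camera_params(c))
E
```

```text
pics
{'time_s': 0.0, 'qpos': array([-1.27558849e+00,  3.00493970e-01,  1.52160718e+00,  1.94639381e-06,
        1.32067551e+00, -6.65858308e-02]), 'joint_vel': array([-2.80708665e-04,  3.61303362e-04, -1.41043527e-03, -9.09936762e-04,
       -5.97481486e-04,  1.08896892e-05]), 'tau': array([-2.76929022e-03, -5.31802976e+01, -3.52739382e+01,  7.07623176e-02,
        2.43918254e-02, -8.99471388e-05]), 'ee_pos': array([ 0.19460071, -0.51413614,  0.20486274]), 'eef_rot': array([-3.14041140e+00, -8.06605974e-05,  3.61793141e-01]), 'force': array([-0.17218344, -0.09359145, -0.19001283]), 'moment': array([-0.01820647,  0.05713377, -0.00804127]), 'grip_width': 0.09400012908080392} 0.0188
top {'mtx': array([[472.54142779,   0.        , 316.44633037],
       [  0.        , 472.54142779, 198.43364145],
       [  0.        ,   0.        ,   1.        ]]), 'dist': array([0.02110078, 0.        , 0.        , 0.        , 0.        ]), 'origin': array([0.42656505, 0.064838  , 1.36034718]), 'attitude': array([-3.07906013,  0.00805533, -1.54794576])}
side {'mtx': array([[460.42055444,   0.        , 324.30629432],
       [  0.        , 460.42055444, 197.42784747],
       [  0.        ,   0.        ,   1.        ]]), 'dist': array([0.02627184, 0.        , 0.        , 0.        , 0.        ]), 'origin': array([ 1.02942626, -0.53600889,  1.04972512]), 'attitude': array([-2.46012585,  0.0134139 ,  0.68940627])}
```

View pics/top0.png

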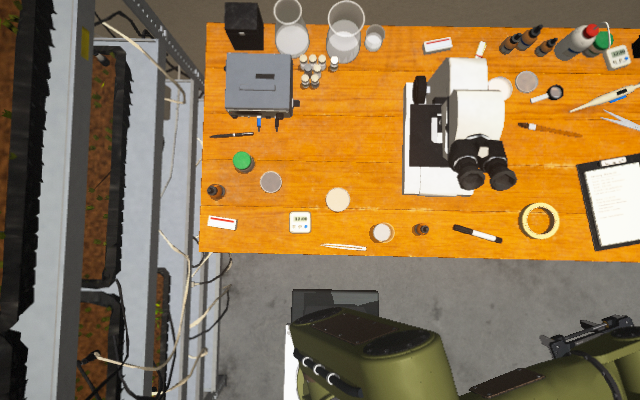

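View pics/side0.png

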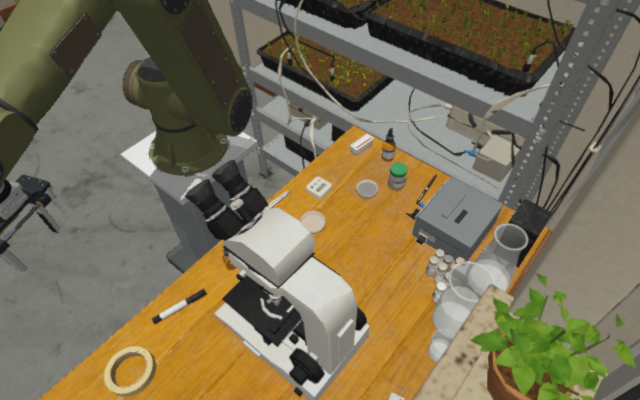

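```bash
cat > h.py <<'E'
from station import ctrl
import cv2,numpy as np
from scipy.spatial.transform import Rotation as R
def ray(c,rc):
    p=ctrl.camera_params(c)
    u=cv2.undistortPoints(np.array([[[rc[1],rc[0]]]],float),p['mtx'],p['dist'])[0,0]
    return np.array(p['origin']),R.from_euler('xyz',p['attitude']).as_matrix()@np.array([u[0],u[1],1])
def at(c,rc,z):
    o,d=ray(c,rc); return (o+d*(z-o[2])/d[2])[:2]
def proj(c,P):
    p=ctrl.camera_params(c); M=R.from_euler('xyz',p['attitude']).as_matrix()
    q=(np.atleast_2d(P)-p['origin'])@M
    return cv2.projectPoints(q.reshape(-1,1,3),np.zeros(3),np.zeros(3),p['mtx'],p['dist'])[0][:,0]
Z=dict(base_dish=0,timer=0,slide_pack=0,soil_dish_mid=.007,beaker_mid=.0345,seed_jar_mid=.035,small_dropper_mid=.049,tall_dropper_mid=.0595)
E
python3 - <<'E'
from h import *
for n,z in Z.items():
    for c in("top","side"):
        for m in ctrl.mark_of(c,n)[:4]:
            print(n,c,round(m['conf'],2),np.round(m['position'],1),np.round(at(c,m['position'],z),4))
print(ctrl.get_obs()['time_s'])
E
```

```text
base_dish top 0.64 [198.3 337.5] [0.5132 0.0171]
base_dish side 0.94 [226.  312.7] [0.5171 0.0123]
timer top 0.69 [219.9 299.3] [0.4485 0.1256]
timer side 0.93 [189.5 320.3] [0.4483 0.128 ]
timer side 0.51 [177.6 396. ] [0.5969 0.3082]
slide_pack top 0.72 [222.7 223.5] [0.4356 0.3435]
slide_pack side 0.54 [144.9 363.8] [0.4373 0.3606]
soil_dish_mid top 0.9 [182.6 270.7] [0.5537 0.2103]
soil_dish_mid side 0.55 [190.  368.9] [0.5651 0.2121]
beaker_mid top 0.59 [234.8 382.2] [ 0.4117 -0.1085]
seed_jar_mid top 0.93 [164.5 242.3] [0.6006 0.289 ]
seed_jar_mid side 0.61 [176.2 394.6] [0.6051 0.2821]
seed_jar_mid side 0.43 [252.8 229.3] [ 0.4212 -0.2066]
small_dropper_mid top 0.51 [229.9 423. ] [ 0.428  -0.2188]
small_dropper_mid side 0.58 [253.1 229.2] [ 0.4301 -0.2119]
tall_dropper_mid top 0.75 [190.1 213.2] [0.5245 0.363 ]
tall_dropper_mid side 0.91 [143. 392.] [0.5331 0.37  ]
0.9
```

The top view shows the pale dish at about (338,199), soil dish (271,182), jar (242,160), tall dropper (215,191), slide pack (222,222), timer (300,222), beaker (382,232) and small dropper (421,229). The network marks agree with these. Next I'll refine with close crops and check how high the eyepieces are.

```bash
python3 - <<'E'
from h import *
im=cv2.imread("pics/top0.png")
a=cv2.resize(im[140:250,195:345],None,fx=5.3,fy=5.3,interpolation=cv2.INTER_CUBIC)
b=cv2.resize(im[150:250,345:525],None,fx=4.4,fy=4.4,interpolation=cv2.INTER_CUBIC)
E0={'base':((.515,.015),.0355,(0.0,.014)),'soil':((.556,.211),.032,(.0,.014)),'jar':((.602,.287),.027,(0,.07)),
 'beak':((.411,-.1085),.0275,(0,.069)),'drop':((.429,-.215),.0165,(0,.059)),'tall':((.528,.366),.0205,(0,.07))}
t=np.linspace(0,2*np.pi,60)
def draw(P,off,s,img,col):
    q=proj('top',P); q=((q-off+.5)*s-.5).astype(int); cv2.polylines(img,[q.reshape(-1,1,2)],True,col,1)
for n,(c,r,zs) in E0.items():
    for z,col in zip(zs,((255,0,0),(0,0,255))):
        P=np.c_[c[0]+r*np.cos(t),c[1]+r*np.sin(t),0*t+z]
        draw(P,(195,140),5.3,a,col);draw(P,(345,150),4.4,b,col)
for c,w,z in (((.4485,.126),(.032,.032),.021),((.4362,.3445),(.015,.039),.028)):
    # ends
    th=np.arctan2(-(.4362-.4485),.3445-.126); th=th if w[0]==w[1] else th
    P=np.array([[sx*w[0],sy*w[1],z] for sx,sy in((1,1),(1,-1),(-1,-1),(-1,1))])
    P=P@R.from_euler('z',th).as_matrix().T+[c[0],c[1],0]
    draw(P,(195,140),5.3,a,(0,255,0))
cv2.imwrite("pics/a.png",a);cv2.imwrite("pics/b.png",b);print(a.shape,b.shape)
# eyepieces triangulation
for pt,ps in (((178,500),(200,203)),((168,466),(178,232)),((178,500),(178,232)),((168,466),(200,203))):
    o1,d1=ray('top',pt);o2,d2=ray('side',ps)
    s=np.linalg.lstsq(np.c_[d1,-d2],o2-o1,rcond=None)[0]
    print(o1+s[0]*d1,o2+s[1]*d2)
E
```

```text
(583, 795, 3) (440, 792, 3)
[ 0.53384346 -0.28915502  0.42199133] [ 0.53652843 -0.28604199  0.4211239 ]
[ 0.55114732 -0.21933197  0.43127058] [ 0.54700495 -0.2240064   0.43214485]
[ 0.52888642 -0.272798    0.46535011] [ 0.56530507 -0.23584186  0.45557207]
[ 0.55646995 -0.23147279  0.39157691] [ 0.52077937 -0.27805505  0.40103885]
```

View pics/a.png

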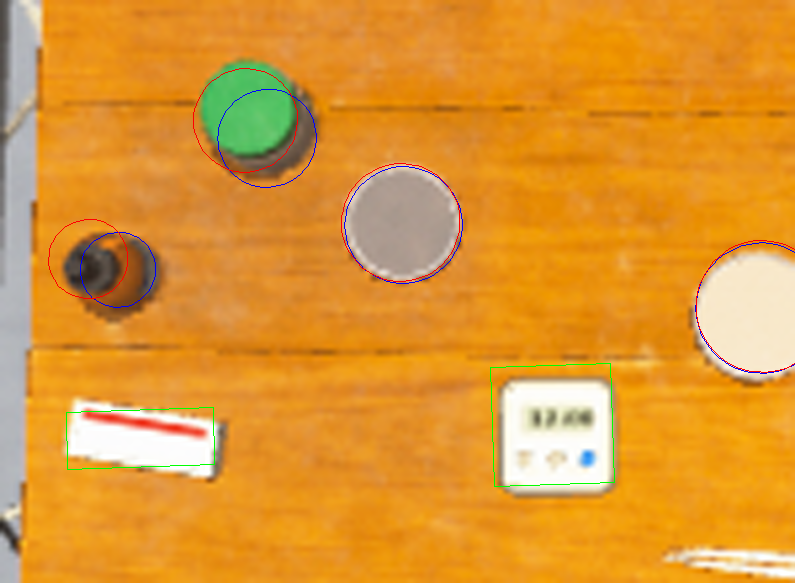

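View pics/b.png

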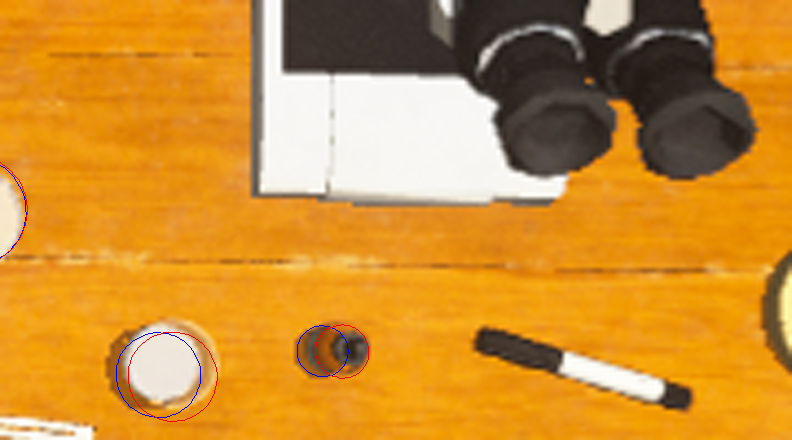

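```bash
python3 - <<'E'
from h import *
im=cv2.imread("pics/top0.png")
S=10
E0={'base':((.511,.0165),.0355,(0.0,.014)),'jar':((.607,.286),.027,(0,.055)),
 'beak':((.417,-.1085),.0275,(0,.069)),'drop':((.429,-.215),.0165,(0,.059)),'timer':((.4425,.124),.032,(0,.021)),'slide':((.4362,.345),.039,(.0,.028))}
t=np.linspace(0,2*np.pi,60);out=[]
for n,(c,r,zs) in E0.items():
    q0=proj('top',[[*c,zs[0]]])[0].astype(int)-[13,13]
    g=cv2.resize(im[q0[1]:q0[1]+26,q0[0]:q0[0]+26],None,fx=S,fy=S,interpolation=cv2.INTER_CUBIC)
    L=[(z,r) for z in zs]
    if n=='jar':L.append((.07,.025))
    if n=='drop':L+= [(.075,.011),(.098,.006)]
    if n=='slide':L.append((.028,.002))
    for (z,rr),col in zip(L,((255,0,0),(0,0,255),(0,255,0),(255,255,0))):
        P=np.c_[c[0]+rr*np.cos(t),c[1]+rr*np.sin(t),0*t+z]
        q=((proj('top',P)-q0+.5)*S-.5).astype(int);cv2.polylines(g,[q.reshape(-1,1,2)],True,col,1)
    out.append(g)
cv2.imwrite("pics/c.png",np.vstack([np.hstack(out[:3]),np.hstack(out[3:])]))
E
```

```text
(no output)
```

View pics/c.png

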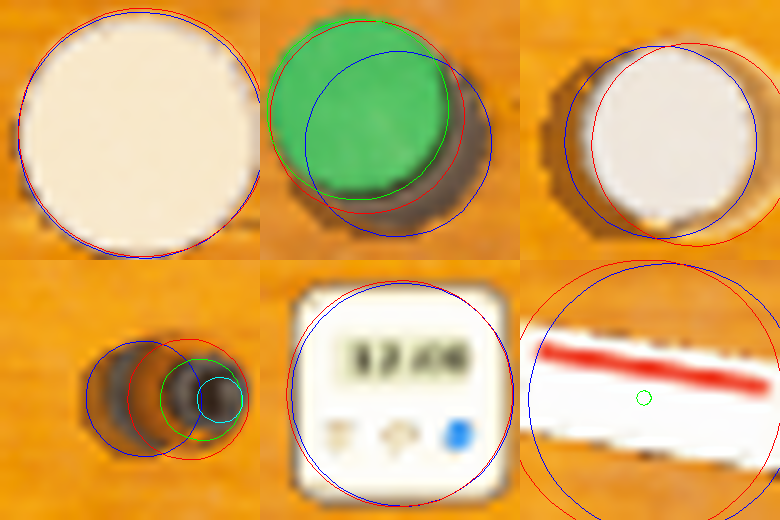

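>>> carry_out(deltas=[{"wz":0.9},{"wz":0.9},{"wz":0.9},{"wz":0.9},{"wz":0.92},{"jaw":100}], squeeze=15)

```text
invalid input
```

>>> carry_out(deltas=[{"x":0,"y":0,"z":0,"wx":0,"wy":0,"wz":0.9,"jaw":100},{"x":0,"y":0,"z":0,"wx":0,"wy":0,"wz":0.9,"jaw":100},{"x":0,"y":0,"z":0,"wx":0,"wy":0,"wz":0.9,"jaw":100},{"x":0,"y":0,"z":0,"wx":0,"wy":0,"wz":0.9,"jaw":100},{"x":0,"y":0,"z":0,"wx":0,"wy":0,"wz":0.92,"jaw":100},{"x":0,"y":0,"z":0,"wx":0,"wy":0,"wz":0,"jaw":100}], squeeze=15)

```text
time_s: 1.4
ee_pos: [0.1947, -0.5144, 0.2055]
eef_rot: [3.142, -0.0, -0.003]
force: [-0.2, -0.1, 0.1]
grip_width: 0.0941
```

>>> carry_out(deltas=[{"x":0.5,"y":-1,"z":0,"wx":0,"wy":0,"wz":0,"jaw":100},{"x":0.5,"y":-1,"z":0,"wx":0,"wy":0,"wz":0,"jaw":100},{"x":0.5,"y":-1,"z":0,"wx":0,"wy":0,"wz":0,"jaw":100},{"x":0.5,"y":-1,"z":0,"wx":0,"wy":0,"wz":0,"jaw":100},{"x":0.5,"y":-1,"z":0,"wx":0,"wy":0,"wz":0,"jaw":100},{"x":0.5,"y":-1,"z":0,"wx":0,"wy":0,"wz":0,"jaw":100},{"x":0.5,"y":-1,"z":0,"wx":0,"wy":0,"wz":0,"jaw":100},{"x":0.5,"y":-1,"z":0,"wx":0,"wy":0,"wz":0,"jaw":100},{"x":0.5,"y":-1,"z":0,"wx":0,"wy":0,"wz":0,"jaw":100},{"x":0.5,"y":-1,"z":0,"wx":0,"wy":0,"wz":0,"jaw":100},{"x":0.5,"y":-1,"z":0,"wx":0,"wy":0,"wz":0,"jaw":100},{"x":0.5,"y":-1,"z":0,"wx":0,"wy":0,"wz":0,"jaw":100}])

```text
time_s: 2.4
ee_pos: [0.3149, -0.2734, 0.2056]
eef_rot: [3.141, -0.0, 0.003]
force: [0.1, -0.4, -0.1]
grip_width: 0.0942
```

>>> carry_out(deltas=[{"x":0.5,"y":-1,"z":0,"wx":0,"wy":0,"wz":0,"jaw":100},{"x":0.5,"y":-1,"z":0,"wx":0,"wy":0,"wz":0,"jaw":100},{"x":0.5,"y":-1,"z":0,"wx":0,"wy":0,"wz":0,"jaw":100},{"x":0.5,"y":-1,"z":0,"wx":0,"wy":0,"wz":0,"jaw":100},{"x":0.5,"y":-1,"z":0,"wx":0,"wy":0,"wz":0,"jaw":100},{"x":0.5,"y":-1,"z":0,"wx":0,"wy":0,"wz":0,"jaw":100},{"x":0.5,"y":-1,"z":0,"wx":0,"wy":0,"wz":0,"jaw":100},{"x":0.5,"y":-1,"z":0,"wx":0,"wy":0,"wz":0,"jaw":100},{"x":0.5,"y":-1,"z":0,"wx":0,"wy":0,"wz":0,"jaw":100},{"x":0.5,"y":-1,"z":0,"wx":0,"wy":0,"wz":0,"jaw":100},{"x":0.5,"y":-1,"z":0,"wx":0,"wy":0,"wz":0,"jaw":100},{"x":0.5,"y":-1,"z":0,"wx":0,"wy":0,"wz":0,"jaw":100}])

```text
time_s: 3.4
ee_pos: [0.4349, -0.0332, 0.2056]
eef_rot: [3.142, -0.0, 0.003]
force: [0.9, -0.1, -1.0]
grip_width: 0.0941
```

>>> carry_out(deltas=[{"x":0.5,"y":-1,"z":0,"wx":0,"wy":0,"wz":0,"jaw":100},{"x":0.5,"y":-1,"z":0,"wx":0,"wy":0,"wz":0,"jaw":100},{"x":0.5,"y":-1,"z":0,"wx":0,"wy":0,"wz":0,"jaw":100},{"x":0.5,"y":-1,"z":0,"wx":0,"wy":0,"wz":0,"jaw":100},{"x":0.5,"y":-1,"z":0,"wx":0,"wy":0,"wz":0,"jaw":100},{"x":0.5,"y":-1,"z":0,"wx":0,"wy":0,"wz":0,"jaw":100},{"x":0.5,"y":-1,"z":0,"wx":0,"wy":0,"wz":0,"jaw":100},{"x":0.5,"y":-1,"z":0,"wx":0,"wy":0,"wz":0,"jaw":100},{"x":0.5,"y":-1,"z":0,"wx":0,"wy":0,"wz":0,"jaw":100},{"x":0.5,"y":-1,"z":0,"wx":0,"wy":0,"wz":0,"jaw":100},{"x":0.5,"y":-1,"z":0,"wx":0,"wy":0,"wz":0,"jaw":100},{"x":0.5,"y":-1,"z":0,"wx":0,"wy":0,"wz":0,"jaw":100}])

```text
time_s: 4.4
ee_pos: [0.5549, 0.2068, 0.2054]
eef_rot: [-3.142, -0.0, 0.003]
force: [1.3, 0.6, 0.3]
grip_width: 0.094
```

>>> carry_out(deltas=[{"x":0.05,"y":-0.2,"z":1,"wx":0,"wy":0,"wz":0,"jaw":100},{"x":0,"y":0,"z":1,"wx":0,"wy":0,"wz":0,"jaw":100},{"x":0,"y":0,"z":1,"wx":0,"wy":0,"wz":0,"jaw":100},{"x":0,"y":0,"z":1,"wx":0,"wy":0,"wz":0,"jaw":100},{"x":0,"y":0,"z":1,"wx":0,"wy":0,"wz":0,"jaw":100},{"x":0,"y":0,"z":1,"wx":0,"wy":0,"wz":0,"jaw":100},{"x":0,"y":0,"z":1,"wx":0,"wy":0,"wz":0,"jaw":100},{"x":0,"y":0,"z":1,"wx":0,"wy":0,"wz":0,"jaw":100},{"x":0,"y":0,"z":0,"wx":0,"wy":0,"wz":0,"jaw":100}])

```text
time_s: 5.15
ee_pos: [0.5537, 0.2091, 0.0417]
eef_rot: [3.14, 0.006, 0.003]
force: [0.0, 0.7, -0.1]
grip_width: 0.094
```

```bash
python3 - <<'E'
from h import *
t=ctrl.camera('top');s=ctrl.camera('side')
t=cv2.resize(t[100:260,195:395],(600,480),interpolation=cv2.INTER_CUBIC)[:,:]
cv2.imwrite('pics/t1.png',t)
cv2.imwrite('pics/s1.png',cv2.resize(s[100:280,230:430],(666,600),interpolation=cv2.INTER_CUBIC))
E
```

```text
(no output)
```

View pics/s1.png

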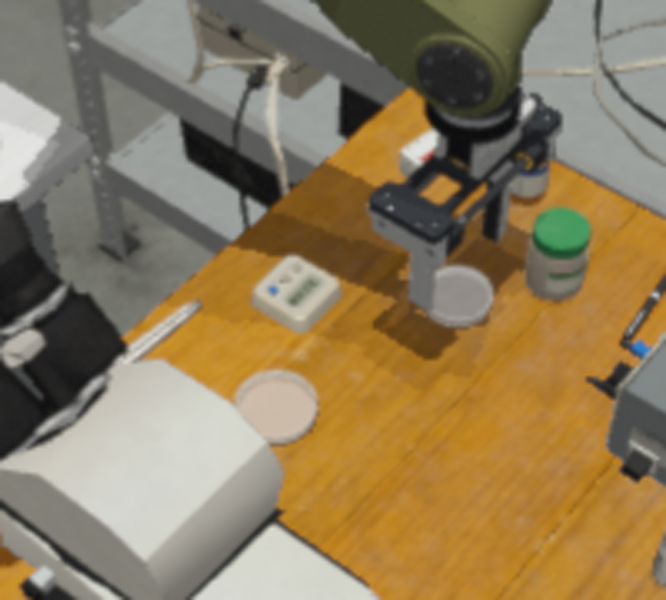

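View pics/t1.png

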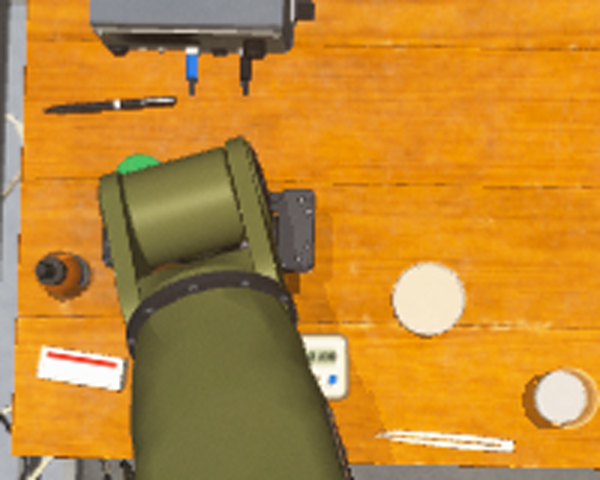

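```bash
python3 - <<'E'
from h import *
f=lambda q:(q-[230,100])*3.33
print(f(proj('side',[[.5537,.2091-.047,.042],[.5537,.2091-.053,.042],[.5537-.008,.2091-.047,.042],[.5537+.008,.2091-.047,.042]])))
print('soil',f(proj('side',[[.556,.211,.007],[.588,.211,.014],[.524,.211,.014],[.556,.179,.014],[.556,.243,.014]])))
print('base',f(proj('side',[[.511,.0165,.007],[.5465,.0165,.014],[.4755,.0165,.014],[.511,-.019,.014],[.511,.052,.014]])))
E
```

```text
[[419.81184954 301.88983217]
 [415.57228441 306.0908586 ]
 [412.34980687 297.39862441]
 [427.31159889 306.40358747]]
soil [[453.52321206 295.50043208]
 [483.55059819 307.87920087]
 [424.97641468 273.25209313]
 [432.28806434 312.1425206 ]
 [475.18681121 269.13526417]]
base [[272.80303636 407.84133918]
 [305.1983276  424.76926593]
 [240.56490979 381.55783417]
 [244.56280126 430.02080969]
 [299.73094284 376.53100201]]
```

>>> carry_out(deltas=[{"x":0.1,"y":-0.05,"z":0,"wx":0,"wy":0,"wz":0,"jaw":100},{"x":0,"y":0,"z":0.7,"wx":0,"wy":0,"wz":0,"jaw":100},{"x":0,"y":0,"z":0.7,"wx":0,"wy":0,"wz":0,"jaw":100},{"x":0,"y":0,"z":0,"wx":0,"wy":0,"wz":0,"jaw":100},{"x":0,"y":0,"z":0,"wx":0,"wy":0,"wz":0,"jaw":100}])

```text
time_s: 5.67
ee_pos: [0.5579, 0.2108, 0.0184]
eef_rot: [-3.141, -0.001, 0.001]
force: [0.1, 0.4, -0.4]
grip_width: 0.094
```

>>> carry_out(deltas=[{"x":0,"y":0,"z":0.4,"wx":0,"wy":0,"wz":0,"jaw":100},{"x":0,"y":0,"z":0.32,"wx":0,"wy":0,"wz":0,"jaw":100},{"x":0,"y":0,"z":0,"wx":0,"wy":0,"wz":0,"jaw":100},{"x":0,"y":0,"z":0,"wx":0,"wy":0,"wz":0,"jaw":100},{"x":0,"y":0,"z":0,"wx":0,"wy":0,"wz":0,"jaw":45},{"x":0,"y":0,"z":0,"wx":0,"wy":0,"wz":0,"jaw":45},{"x":0,"y":0,"z":0,"wx":0,"wy":0,"wz":0,"jaw":45},{"x":0,"y":0,"z":0,"wx":0,"wy":0,"wz":0,"jaw":45},{"x":0,"y":0,"z":0,"wx":0,"wy":0,"wz":0,"jaw":45},{"x":0,"y":0,"z":0,"wx":0,"wy":0,"wz":0,"jaw":45},{"x":0,"y":0,"z":0,"wx":0,"wy":0,"wz":0,"jaw":45}], squeeze=15)

```text
time_s: 6.58
ee_pos: [0.5576, 0.2107, 0.0031]
eef_rot: [-3.142, -0.0, 0.0]
force: [-1.1, 0.1, 0.8]
grip_width: 0.0585
```

>>> carry_out(deltas=[{"x":0,"y":0,"z":-0.3,"wx":0,"wy":0,"wz":0,"jaw":45},{"x":0,"y":0,"z":-0.7,"wx":0,"wy":0,"wz":0,"jaw":45},{"x":0,"y":0,"z":-1,"wx":0,"wy":0,"wz":0,"jaw":45},{"x":0,"y":0,"z":-1,"wx":0,"wy":0,"wz":0,"jaw":45},{"x":0,"y":0,"z":0,"wx":0,"wy":0,"wz":0,"jaw":45},{"x":0,"y":0,"z":0,"wx":0,"wy":0,"wz":0,"jaw":45},{"x":0,"y":0,"z":0,"wx":0,"wy":0,"wz":0,"jaw":45}])

```text
time_s: 7.17
ee_pos: [0.5571, 0.2106, 0.0624]
eef_rot: [3.141, 0.001, 0.0]
force: [0.8, 0.0, -0.5]
grip_width: 0.058
```

>>> carry_out(deltas=[{"x":-0.2,"y":0.5,"z":0,"wx":0,"wy":0,"wz":0,"jaw":45},{"x":-0.2,"y":0.9,"z":0,"wx":0,"wy":0,"wz":0,"jaw":45},{"x":-0.2,"y":0.9,"z":0,"wx":0,"wy":0,"wz":0,"jaw":45},{"x":-0.2,"y":0.9,"z":0,"wx":0,"wy":0,"wz":0,"jaw":45},{"x":-0.2,"y":0.9,"z":0,"wx":0,"wy":0,"wz":0,"jaw":45},{"x":-0.2,"y":0.9,"z":0,"wx":0,"wy":0,"wz":0,"jaw":45},{"x":-0.2,"y":0.9,"z":0,"wx":0,"wy":0,"wz":0,"jaw":45},{"x":-0.2,"y":0.9,"z":0,"wx":0,"wy":0,"wz":0,"jaw":45},{"x":-0.2,"y":0.9,"z":0,"wx":0,"wy":0,"wz":0,"jaw":45},{"x":-0.2,"y":0.9,"z":0,"wx":0,"wy":0,"wz":0,"jaw":45},{"x":-0.3,"y":0.9,"z":0,"wx":0,"wy":0,"wz":0,"jaw":45},{"x":0,"y":0.2,"z":0,"wx":0,"wy":0,"wz":0,"jaw":45}])

```text
time_s: 8.17
ee_pos: [0.5099, 0.0144, 0.0621]
eef_rot: [3.141, 0.002, -0.002]
force: [-0.4, 1.0, -1.6]
grip_width: 0.0579
```

```bash
python3 - <<'E'
from h import *
t=ctrl.camera('top');s=ctrl.camera('side')
o=ctrl.get_obs();print(o['time_s'],o['ee_pos'],o['grip_width'])
cv2.imwrite('pics/s2.png',cv2.resize(s[100:280,230:430],(666,600),interpolation=cv2.INTER_CUBIC))
for n in('soil_dish_mid','base_dish'):
  for c in('top','side'):
    for m in ctrl.mark_of(c,n)[:2]: print(n,c,m, at(c,m['position'],0 if n[0]=='b' else o['ee_pos'][2]+.004))
f=lambda q:(q-[230,100])*3.33
p=o['ee_pos']; print(f(proj('side',[p,p+[0,.0295,0],p-[0,.0295,0]])))
E
```

```text
8.2667 [0.51106508 0.01587968 0.06254665] 0.05829738626225263
soil_dish_mid side {'position': [209.5, 312.4], 'conf': 0.74} [0.51362577 0.01854731]
base_dish side {'position': [224.2, 308.1], 'conf': 0.84} [0.50304852 0.00892671]
base_dish side {'position': [177.4, 395.5], 'conf': 0.42} [0.59530503 0.307951  ]
[[270.01991903 368.09980241]
 [293.39790274 345.85423781]
 [246.1005972  390.86052574]]
```

View pics/s2.png

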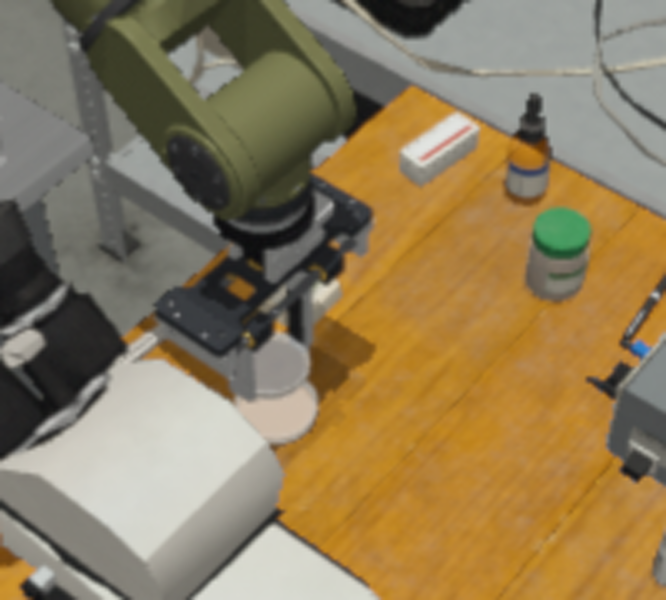

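>>> carry_out(deltas=[{"x":0,"y":0,"z":0.8,"wx":0,"wy":0,"wz":0,"jaw":45},{"x":0,"y":0,"z":0.8,"wx":0,"wy":0,"wz":0,"jaw":45},{"x":0,"y":0,"z":0.4,"wx":0,"wy":0,"wz":0,"jaw":45},{"x":0,"y":0,"z":0.2,"wx":0,"wy":0,"wz":0,"jaw":45},{"x":0,"y":0,"z":0,"wx":0,"wy":0,"wz":0,"jaw":45},{"x":0,"y":0,"z":0,"wx":0,"wy":0,"wz":0,"jaw":45},{"x":0,"y":0,"z":0,"wx":0,"wy":0,"wz":0,"jaw":45}])

```text
time_s: 9.05
ee_pos: [0.512, 0.0168, 0.0198]
eef_rot: [3.142, -0.001, 0.0]
force: [0.2, -0.6, -0.6]
grip_width: 0.058
```

>>> carry_out(deltas=[{"x":0,"y":0,"z":0.1,"wx":0,"wy":0,"wz":0,"jaw":45},{"x":0,"y":0,"z":0,"wx":0,"wy":0,"wz":0,"jaw":45},{"x":0,"y":0,"z":0,"wx":0,"wy":0,"wz":0,"jaw":45}])

```text
time_s: 9.3
ee_pos: [0.5116, 0.0167, 0.0172]
eef_rot: [3.142, -0.0, 0.0]
force: [0.0, 0.8, -0.3]
grip_width: 0.0582
```

>>> carry_out(deltas=[{"x":0,"y":0,"z":0.06,"wx":0,"wy":0,"wz":0,"jaw":45},{"x":0,"y":0,"z":0,"wx":0,"wy":0,"wz":0,"jaw":45},{"x":0,"y":0,"z":0,"wx":0,"wy":0,"wz":0,"jaw":70},{"x":0,"y":0,"z":0,"wx":0,"wy":0,"wz":0,"jaw":95},{"x":0,"y":0,"z":0,"wx":0,"wy":0,"wz":0,"jaw":95},{"x":0,"y":0,"z":0,"wx":0,"wy":0,"wz":0,"jaw":95},{"x":0,"y":0,"z":0,"wx":0,"wy":0,"wz":0,"jaw":95}])

```text
time_s: 9.88
ee_pos: [0.5116, 0.0167, 0.0159]
eef_rot: [3.142, -0.0, 0.0]
force: [0.7, 0.6, 0.4]
grip_width: 0.0873
```

>>> carry_out(deltas=[{"x":0,"y":0,"z":-0.5,"wx":0,"wy":0,"wz":0,"jaw":95},{"x":0,"y":0,"z":-1,"wx":0,"wy":0,"wz":0,"jaw":100},{"x":0,"y":0,"z":-1,"wx":0,"wy":0,"wz":0,"jaw":100},{"x":0,"y":0,"z":-1,"wx":0,"wy":0,"wz":0,"jaw":100},{"x":0,"y":0,"z":-1,"wx":0,"wy":0,"wz":0,"jaw":100},{"x":0,"y":0,"z":-1,"wx":0,"wy":0,"wz":0,"jaw":100},{"x":0,"y":0,"z":-1,"wx":0,"wy":0,"wz":0,"jaw":100},{"x":0,"y":0,"z":-1,"wx":0,"wy":0,"wz":0,"jaw":100},{"x":0,"y":0,"z":0,"wx":0,"wy":0,"wz":0,"jaw":100}])

```text
time_s: 10.63
ee_pos: [0.513, 0.0167, 0.1704]
eef_rot: [3.141, -0.006, 0.0]
force: [0.8, -0.7, 1.1]
grip_width: 0.0943
```

>>> carry_out(deltas=[{"x":0.4,"y":-1,"z":0,"wx":0,"wy":0,"wz":0,"jaw":100},{"x":0.4,"y":-1,"z":0,"wx":0,"wy":0,"wz":0,"jaw":100},{"x":0.4,"y":-1,"z":0,"wx":0,"wy":0,"wz":0,"jaw":100},{"x":0.4,"y":-1,"z":0,"wx":0,"wy":0,"wz":0,"jaw":100},{"x":0.4,"y":-1,"z":0,"wx":0,"wy":0,"wz":0,"jaw":100},{"x":0.4,"y":-1,"z":0,"wx":0,"wy":0,"wz":0,"jaw":100},{"x":0.4,"y":-1,"z":0,"wx":0,"wy":0,"wz":0,"jaw":100},{"x":0.4,"y":-1,"z":0,"wx":0,"wy":0,"wz":0,"jaw":100},{"x":0.4,"y":-1,"z":0,"wx":0,"wy":0,"wz":0,"jaw":100},{"x":0.4,"y":-1,"z":0,"wx":0,"wy":0,"wz":0,"jaw":100},{"x":0.4,"y":-1,"z":0,"wx":0,"wy":0,"wz":0,"jaw":100},{"x":0.4,"y":-1,"z":0,"wx":0,"wy":0,"wz":0,"jaw":100}])

```text
time_s: 11.63
ee_pos: [0.6075, 0.2577, 0.1656]
eef_rot: [3.141, 0.001, 0.0]
force: [0.4, 0.5, -0.0]
grip_width: 0.0942
```

```bash
cat > look.py <<'E'
from h import *
import sys
k=sys.argv[1]
t=ctrl.camera('top');s=ctrl.camera('side')
o=ctrl.get_obs();print(o['time_s'],o['ee_pos'],o['grip_width'])
a=cv2.resize(s[100:280,230:430],(444,400),interpolation=cv2.INTER_CUBIC)
x0,y0=int(sys.argv[2]),int(sys.argv[3])
b=cv2.resize(t[y0:y0+50,x0:x0+44],(352,400),interpolation=cv2.INTER_CUBIC)
cv2.imwrite(f'pics/{k}.png',np.hstack([a,b]))
E
python3 look.py l3 316 172
```

```text
11.7333 [0.60747918 0.25896985 0.16510208] 0.09392223376842619
```

View pics/l3.png

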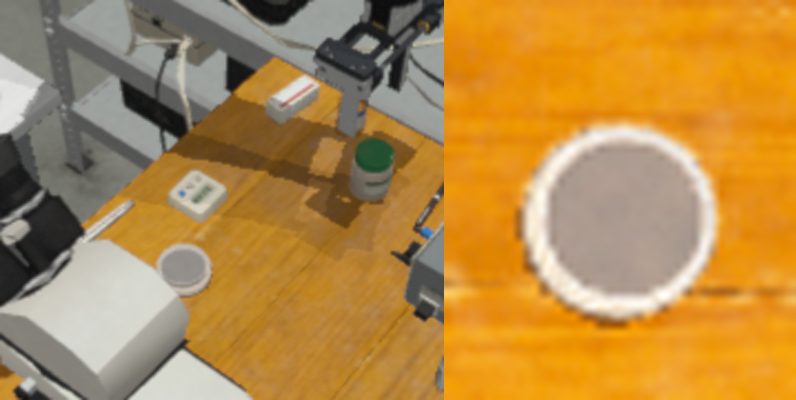

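>>> carry_out(deltas=[{"x":0.03,"y":-0.8,"z":0,"wx":0,"wy":0,"wz":0,"jaw":100},{"x":0,"y":-0.55,"z":0,"wx":0,"wy":0,"wz":0,"jaw":100},{"x":0,"y":0,"z":0.8,"wx":0,"wy":0,"wz":0,"jaw":100},{"x":0,"y":0,"z":0.8,"wx":0,"wy":0,"wz":0,"jaw":100},{"x":0,"y":0,"z":0.8,"wx":0,"wy":0,"wz":0,"jaw":100},{"x":0,"y":0,"z":0,"wx":0,"wy":0,"wz":0,"jaw":100},{"x":0,"y":0,"z":0,"wx":0,"wy":0,"wz":0,"jaw":100}])

```text
time_s: 12.32
ee_pos: [0.6078, 0.2834, 0.1176]
eef_rot: [3.141, 0.001, 0.0]
force: [0.4, -0.1, -0.2]
grip_width: 0.0941
```

```bash
python3 look.py l4 220 140; python3 - <<'E'
from h import *
o=ctrl.get_obs()['ee_pos']; f=lambda q:(q-[230,100])*2.22
print(f(proj('side',[o,o-[0,.047,0],o-[0,.06,0],[.608,.286,.07],[.608,.286,0],[.608,.259,.03]])))
E
```

```text
12.4167 [0.60850064 0.28368599 0.11914965] 0.0943050284972854
[[375.45274433 125.17652673]
 [354.2022255  146.5515164 ]
 [348.19319797 152.59636561]
 [371.83557494 150.49278141]
 [366.11726572 185.73165475]
 [356.96901273 182.95628635]]
```

View pics/l4.png

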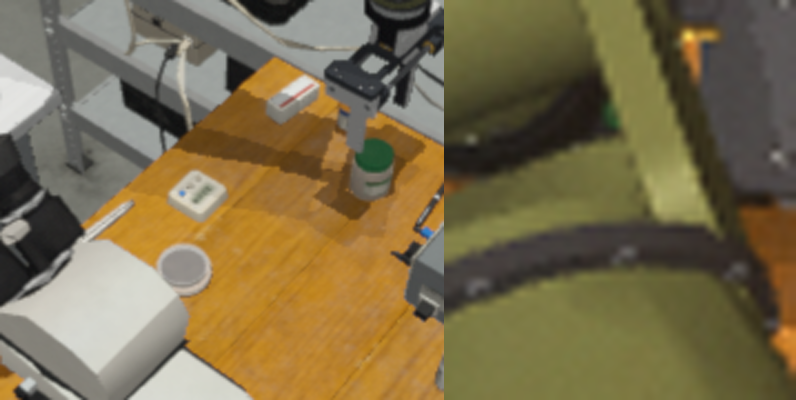

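>>> carry_out(deltas=[{"x":0,"y":-0.12,"z":0.6,"wx":0,"wy":0,"wz":0,"jaw":100},{"x":0,"y":0,"z":0.9,"wx":0,"wy":0,"wz":0,"jaw":100},{"x":0,"y":0,"z":0.9,"wx":0,"wy":0,"wz":0,"jaw":100},{"x":0,"y":0,"z":0.9,"wx":0,"wy":0,"wz":0,"jaw":100},{"x":0,"y":0,"z":0.9,"wx":0,"wy":0,"wz":0,"jaw":100},{"x":0,"y":0,"z":0.4,"wx":0,"wy":0,"wz":0,"jaw":100},{"x":0,"y":0,"z":0,"wx":0,"wy":0,"wz":0,"jaw":100},{"x":0,"y":0,"z":0,"wx":0,"wy":0,"wz":0,"jaw":100},{"x":0,"y":0,"z":0,"wx":0,"wy":0,"wz":0,"jaw":100}])

```text
time_s: 13.17
ee_pos: [0.6088, 0.2864, 0.0272]
eef_rot: [-3.141, -0.002, 0.0]
force: [0.6, -0.6, -0.4]
grip_width: 0.0937
```

>>> carry_out(deltas=[{"x":0,"y":0,"z":0,"wx":0,"wy":0,"wz":0,"jaw":35},{"x":0,"y":0,"z":0,"wx":0,"wy":0,"wz":0,"jaw":35},{"x":0,"y":0,"z":0,"wx":0,"wy":0,"wz":0,"jaw":35},{"x":0,"y":0,"z":0,"wx":0,"wy":0,"wz":0,"jaw":35},{"x":0,"y":0,"z":0,"wx":0,"wy":0,"wz":0,"jaw":35},{"x":0,"y":0,"z":0,"wx":0,"wy":0,"wz":0,"jaw":35},{"x":0,"y":0,"z":0,"wx":0,"wy":0,"wz":0,"jaw":35},{"x":0,"y":0,"z":0,"wx":0,"wy":0,"wz":0,"jaw":35}], squeeze=20)

```text
time_s: 13.83
ee_pos: [0.6081, 0.2861, 0.0259]
eef_rot: [-3.141, -0.0, 0.0]
force: [0.4, -0.1, 0.7]
grip_width: 0.0531
```

>>> carry_out(deltas=[{"x":0,"y":0,"z":-0.4,"wx":0,"wy":0,"wz":0,"jaw":35},{"x":0,"y":0,"z":-0.8,"wx":0,"wy":0,"wz":0,"jaw":35},{"x":0,"y":0,"z":-0.8,"wx":0,"wy":0,"wz":0,"jaw":35},{"x":0.1,"y":0.4,"z":0,"wx":0,"wy":0,"wz":0,"jaw":35},{"x":0.05,"y":0.9,"z":0,"wx":0,"wy":0,"wz":0,"jaw":35},{"x":0,"y":0.9,"z":0,"wx":0,"wy":0,"wz":0,"jaw":35},{"x":0,"y":0.9,"z":0,"wx":0,"wy":0,"wz":0,"jaw":35},{"x":0,"y":0.9,"z":0,"wx":0,"wy":0,"wz":0,"jaw":35},{"x":0,"y":0.9,"z":0,"wx":0,"wy":0,"wz":0,"jaw":35},{"x":0,"y":0.9,"z":0,"wx":0,"wy":0,"wz":0,"jaw":35},{"x":0,"y":0.9,"z":0,"wx":0,"wy":0,"wz":0,"jaw":35},{"x":0,"y":0.9,"z":0,"wx":0,"wy":0,"wz":0,"jaw":35}])

```text
time_s: 14.83
ee_pos: [0.6108, 0.1326, 0.0653]
eef_rot: [3.141, 0.001, 0.0]
force: [-0.5, 0.3, -1.1]
grip_width: 0.0529
```

>>> carry_out(deltas=[{"x":0,"y":0.9,"z":0,"wx":0,"wy":0,"wz":0,"jaw":35},{"x":0,"y":0.9,"z":0,"wx":0,"wy":0,"wz":0,"jaw":35},{"x":0,"y":0.9,"z":0,"wx":0,"wy":0,"wz":0,"jaw":35},{"x":0,"y":0.9,"z":0,"wx":0,"wy":0,"wz":0,"jaw":35},{"x":0,"y":0.9,"z":0,"wx":0,"wy":0,"wz":0,"jaw":35},{"x":0,"y":0.9,"z":0,"wx":0,"wy":0,"wz":0,"jaw":35},{"x":0,"y":0.48,"z":0,"wx":0,"wy":0,"wz":0,"jaw":35},{"x":0,"y":0,"z":0,"wx":0,"wy":0,"wz":0,"jaw":35},{"x":0,"y":0,"z":0,"wx":0,"wy":0,"wz":0,"jaw":35},{"x":0,"y":0,"z":0,"wx":0,"wy":0,"wz":0,"jaw":35}])

```text
time_s: 15.67
ee_pos: [0.6111, 0.0172, 0.0657]
eef_rot: [-3.141, 0.0, 0.001]
force: [0.5, -0.1, -0.3]
grip_width: 0.0528
```

```bash
python3 look.py l5 320 150
```

```text
15.7667 [0.61113045 0.01741248 0.06576766] 0.05300279003078762
```

View pics/l5.png

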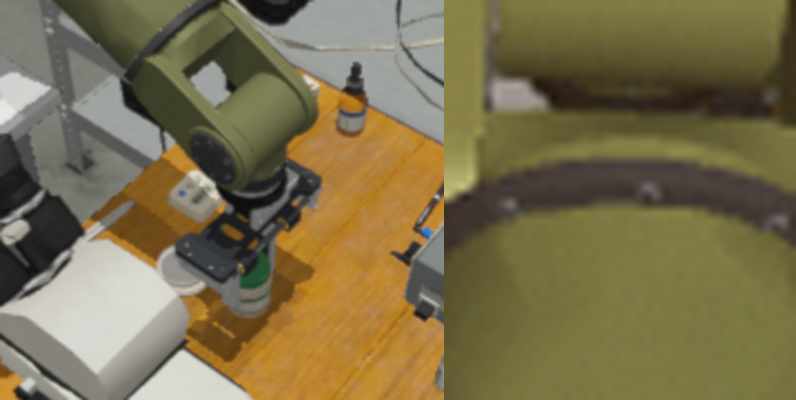

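Jar held upright at about (255,290) behind the dish. Lowering 0.039 and releasing.

>>> carry_out(deltas=[{"x":0,"y":0.04,"z":0.6,"wx":0,"wy":0,"wz":0,"jaw":35},{"x":0,"y":0,"z":0.7,"wx":0,"wy":0,"wz":0,"jaw":35},{"x":0,"y":0,"z":0.5,"wx":0,"wy":0,"wz":0,"jaw":35},{"x":0,"y":0,"z":0.15,"wx":0,"wy":0,"wz":0,"jaw":35},{"x":0,"y":0,"z":0,"wx":0,"wy":0,"wz":0,"jaw":35},{"x":0,"y":0,"z":0,"wx":0,"wy":0,"wz":0,"jaw":35},{"x":0,"y":0,"z":0,"wx":0,"wy":0,"wz":0,"jaw":35}])

```text
time_s: 16.35
ee_pos: [0.6111, 0.0158, 0.0266]
eef_rot: [3.142, 0.0, 0.0]
force: [0.4, -0.2, -1.2]
grip_width: 0.053
```

>>> carry_out(deltas=[{"x":0,"y":0,"z":0.05,"wx":0,"wy":0,"wz":0,"jaw":35},{"x":0,"y":0,"z":0,"wx":0,"wy":0,"wz":0,"jaw":35},{"x":0,"y":0,"z":0,"wx":0,"wy":0,"wz":0,"jaw":65},{"x":0,"y":0,"z":0,"wx":0,"wy":0,"wz":0,"jaw":90},{"x":0,"y":0,"z":0,"wx":0,"wy":0,"wz":0,"jaw":90},{"x":0,"y":0,"z":0,"wx":0,"wy":0,"wz":0,"jaw":90},{"x":0,"y":0,"z":-0.5,"wx":0,"wy":0,"wz":0,"jaw":90},{"x":0,"y":0,"z":-1,"wx":0,"wy":0,"wz":0,"jaw":90},{"x":0,"y":0,"z":-1,"wx":0,"wy":0,"wz":0,"jaw":90},{"x":0,"y":0,"z":-1,"wx":0,"wy":0,"wz":0,"jaw":100},{"x":0,"y":0,"z":-1,"wx":0,"wy":0,"wz":0,"jaw":100},{"x":0,"y":0,"z":-1,"wx":0,"wy":0,"wz":0,"jaw":100}])

```text
time_s: 17.35
ee_pos: [0.6111, 0.0157, 0.1378]
eef_rot: [3.142, -0.001, 0.0]
force: [0.0, 0.0, -0.3]
grip_width: 0.094
```

>>> carry_out(deltas=[{"x":-0.95,"y":0,"z":0,"wx":0,"wy":0,"wz":0,"jaw":100},{"x":-0.95,"y":0,"z":0,"wx":0,"wy":0,"wz":0,"jaw":100},{"x":-0.95,"y":0.5,"z":0,"wx":0,"wy":0,"wz":0,"jaw":100},{"x":-0.95,"y":0.8,"z":0,"wx":0,"wy":0,"wz":0,"jaw":100},{"x":-0.95,"y":0.9,"z":0,"wx":0,"wy":0,"wz":0,"jaw":100},{"x":-0.95,"y":0.9,"z":0,"wx":0,"wy":0,"wz":0,"jaw":100},{"x":-0.95,"y":0.9,"z":0,"wx":0,"wy":0,"wz":0,"jaw":100},{"x":-0.95,"y":0.9,"z":0,"wx":0,"wy":0,"wz":0,"jaw":100},{"x":-0.95,"y":0.9,"z":0,"wx":0,"wy":0,"wz":0,"jaw":100},{"x":-0.95,"y":0.5,"z":0,"wx":0,"wy":0,"wz":0,"jaw":100},{"x":0,"y":0,"z":0,"wx":0,"wy":0,"wz":0,"jaw":100}])

```text
time_s: 18.27
ee_pos: [0.4191, -0.1116, 0.1366]
eef_rot: [3.141, -0.0, -0.002]
force: [0.1, 0.4, 0.7]
grip_width: 0.0939
```

```bash
python3 look.py l6 316 150; python3 - <<'E'
from h import *
for n in ('seed_jar_mid','soil_dish_mid','base_dish'):
  for c in('top','side'):
    for m in ctrl.mark_of(c,n)[:1]: print(n,c,m['conf'],at(c,m['position'],.021 if n[:2]=='so' else Z[n]))
s=ctrl.camera('side');cv2.imwrite('pics/s6.png',cv2.resize(s[150:310,130:340],(787,600),interpolation=cv2.INTER_CUBIC))
E
```

```text
18.3667 [ 0.42134477 -0.11064592  0.13674851] 0.09417218220871643
seed_jar_mid top 0.6 [0.61196644 0.01806124]
seed_jar_mid side 0.71 [0.61128988 0.01494462]
soil_dish_mid top 0.73 [0.51579548 0.03348719]
soil_dish_mid side 0.67 [0.50736767 0.01712331]
base_dish top 0.59 [0.52466581 0.02218868]
base_dish side 0.55 [0.51534123 0.01266914]
```

View pics/l6.png

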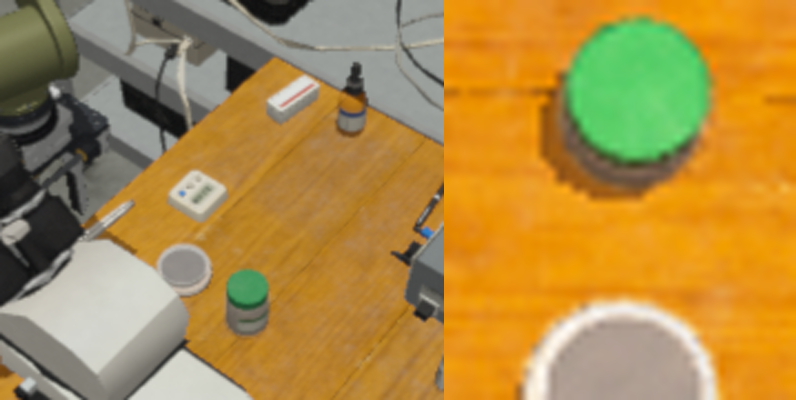

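View pics/s6.png

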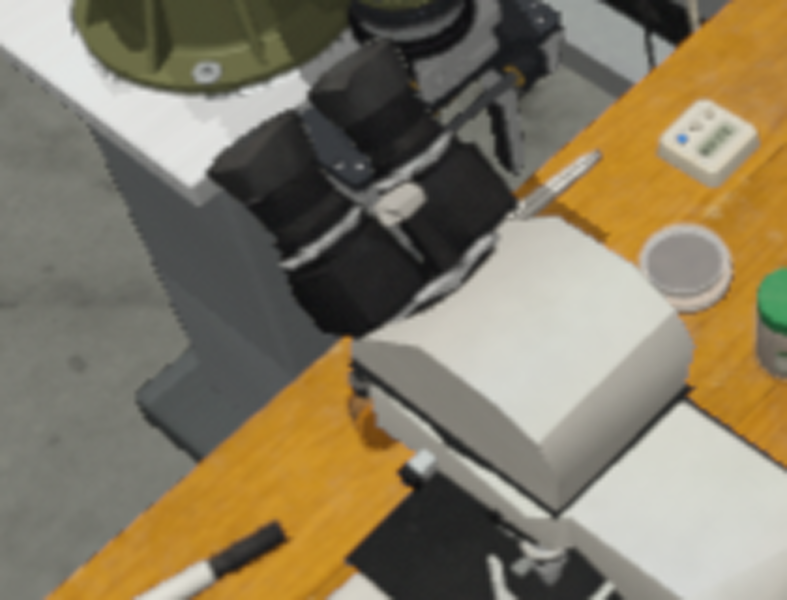

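```bash
python3 - <<'E'
from h import *
im=cv2.imread("pics/top0.png");S=20
c=(.420,-.111);q0=np.array([368,217])
g=cv2.resize(im[q0[1]:q0[1]+30,q0[0]:q0[0]+36],None,fx=S,fy=S,interpolation=cv2.INTER_CUBIC)
g=cv2.convertScaleAbs(g,alpha=1.2)
t=np.linspace(0,2*np.pi,60)
for z,rr,col in((0,.025,(255,0,0)),(.069,.0275,(0,0,255))):
    P=np.c_[c[0]+rr*np.cos(t),c[1]+rr*np.sin(t),0*t+z]
    q=((proj('top',P)-q0+.5)*S-.5).astype(int);cv2.polylines(g,[q.reshape(-1,1,2)],True,col,1)
cv2.imwrite('pics/bk.png',g)
print(ctrl.boxes_of('top','beaker_mid'))
E
```

```text
[]
```

View pics/bk.png

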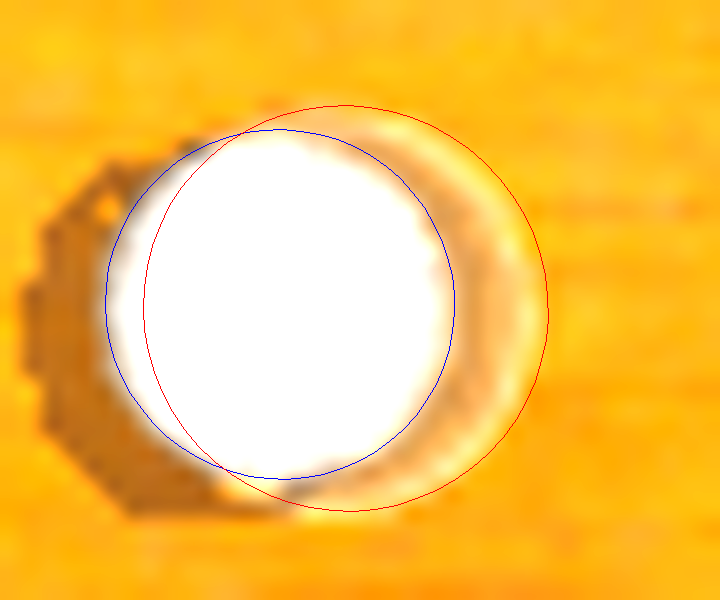

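>>> carry_out(deltas=[{"x":0,"y":0,"z":0.6,"wx":0,"wy":0,"wz":0,"jaw":100},{"x":0,"y":0,"z":1,"wx":0,"wy":0,"wz":0,"jaw":100},{"x":0,"y":0,"z":1,"wx":0,"wy":0,"wz":0,"jaw":100},{"x":0,"y":0,"z":1,"wx":0,"wy":0,"wz":0,"jaw":100},{"x":0,"y":0,"z":1,"wx":0,"wy":0,"wz":0,"jaw":100},{"x":0,"y":0,"z":0.8,"wx":0,"wy":0,"wz":0,"jaw":100},{"x":0,"y":0,"z":0.15,"wx":0,"wy":0,"wz":0,"jaw":100},{"x":0,"y":0,"z":0,"wx":0,"wy":0,"wz":0,"jaw":100},{"x":0,"y":0,"z":0,"wx":0,"wy":0,"wz":0,"jaw":100}])

```text
time_s: 19.52
ee_pos: [0.4216, -0.1104, 0.0255]
eef_rot: [3.141, -0.001, 0.0]
force: [0.4, 0.0, 0.2]
grip_width: 0.094
```

>>> carry_out(deltas=[{"x":0,"y":0,"z":0,"wx":0,"wy":0,"wz":0,"jaw":35},{"x":0,"y":0,"z":0,"wx":0,"wy":0,"wz":0,"jaw":35},{"x":0,"y":0,"z":0,"wx":0,"wy":0,"wz":0,"jaw":35},{"x":0,"y":0,"z":0,"wx":0,"wy":0,"wz":0,"jaw":35},{"x":0,"y":0,"z":0,"wx":0,"wy":0,"wz":0,"jaw":35},{"x":0,"y":0,"z":0,"wx":0,"wy":0,"wz":0,"jaw":35},{"x":0,"y":0,"z":0,"wx":0,"wy":0,"wz":0,"jaw":35},{"x":0,"y":0,"z":0,"wx":0,"wy":0,"wz":0,"jaw":35}], squeeze=15)

```text
time_s: 20.18
ee_pos: [0.4212, -0.1103, 0.0249]
eef_rot: [-3.142, -0.0, 0.0]
force: [0.1, 2.0, 1.4]
grip_width: 0.0543
```

>>> carry_out(deltas=[{"x":0,"y":0,"z":-0.3,"wx":0,"wy":0,"wz":0,"jaw":35},{"x":0,"y":0,"z":-0.7,"wx":0,"wy":0,"wz":0,"jaw":35},{"x":0,"y":0,"z":-1,"wx":0,"wy":0,"wz":0,"jaw":35},{"x":0,"y":0,"z":-1,"wx":0,"wy":0,"wz":0,"jaw":35},{"x":0,"y":0,"z":-0.5,"wx":0,"wy":0,"wz":0,"jaw":35},{"x":0,"y":-0.4,"z":0,"wx":0,"wy":0,"wz":0,"jaw":35},{"x":0,"y":-0.9,"z":0,"wx":0,"wy":0,"wz":0,"jaw":35},{"x":0,"y":-0.9,"z":0,"wx":0,"wy":0,"wz":0,"jaw":35},{"x":0,"y":-0.9,"z":0,"wx":0,"wy":0,"wz":0,"jaw":35},{"x":0,"y":-0.9,"z":0,"wx":0,"wy":0,"wz":0,"jaw":35},{"x":0,"y":-0.9,"z":0,"wx":0,"wy":0,"wz":0,"jaw":35},{"x":0,"y":-0.9,"z":0,"wx":0,"wy":0,"wz":0,"jaw":35}])

```text
time_s: 21.18
ee_pos: [0.4204, 0.007, 0.0938]
eef_rot: [-3.141, 0.001, 0.0]
force: [1.1, 0.1, -0.4]
grip_width: 0.0546
```

>>> carry_out(deltas=[{"x":0,"y":-0.9,"z":0,"wx":0,"wy":0,"wz":0,"jaw":35},{"x":0,"y":-0.9,"z":0,"wx":0,"wy":0,"wz":0,"jaw":35},{"x":0,"y":-0.9,"z":0,"wx":0,"wy":0,"wz":0,"jaw":35},{"x":0,"y":-0.9,"z":0,"wx":0,"wy":0,"wz":0,"jaw":35},{"x":0,"y":-0.9,"z":0,"wx":0,"wy":0,"wz":0,"jaw":35},{"x":0.2,"y":-0.9,"z":0,"wx":0,"wy":0,"wz":0,"jaw":35},{"x":0.2,"y":-0.9,"z":0,"wx":0,"wy":0,"wz":0,"jaw":35},{"x":0.2,"y":-0.9,"z":0,"wx":0,"wy":0,"wz":0,"jaw":35},{"x":0.2,"y":-0.9,"z":0,"wx":0,"wy":0,"wz":0,"jaw":35},{"x":0.15,"y":-0.9,"z":0,"wx":0,"wy":0,"wz":0,"jaw":35},{"x":0,"y":-0.9,"z":0,"wx":0,"wy":0,"wz":0,"jaw":35},{"x":0,"y":-0.9,"z":0,"wx":0,"wy":0,"wz":0,"jaw":35}])

```text
time_s: 22.18
ee_pos: [0.4393, 0.2228, 0.0936]
eef_rot: [3.141, 0.002, 0.0]
force: [0.0, -0.0, -0.9]
grip_width: 0.0538
```

>>> carry_out(deltas=[{"x":0,"y":-0.4,"z":0,"wx":0,"wy":0,"wz":0,"jaw":35},{"x":0,"y":-0.3,"z":0,"wx":0,"wy":0,"wz":0,"jaw":35},{"x":0,"y":0,"z":0,"wx":0,"wy":0,"wz":0,"jaw":35},{"x":0,"y":0,"z":0,"wx":0,"wy":0,"wz":0,"jaw":35}])

```text
time_s: 22.52
ee_pos: [0.4399, 0.2353, 0.0945]
eef_rot: [3.141, 0.001, 0.0]
force: [-1.1, 0.7, -0.8]
grip_width: 0.0544
```

```bash
python3 look.py l7 316 150
```

```text
22.6167 [0.44009976 0.23498617 0.09473392] 0.05372683886417707
```

View pics/l7.png

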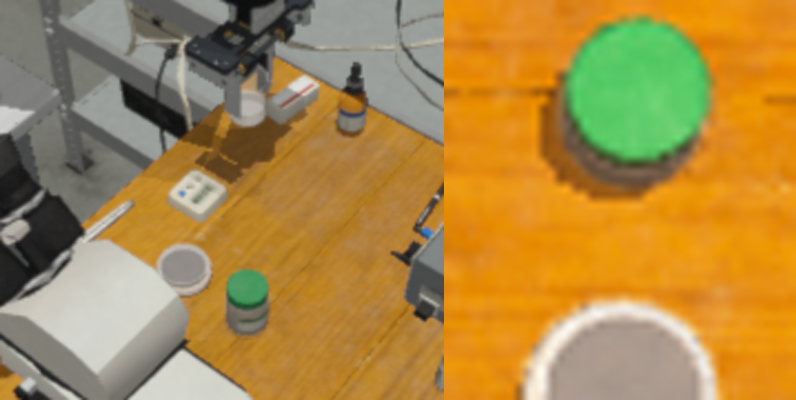

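>>> carry_out(deltas=[{"x":0,"y":0,"z":0.6,"wx":0,"wy":0,"wz":0,"jaw":35},{"x":0,"y":0,"z":0.9,"wx":0,"wy":0,"wz":0,"jaw":35},{"x":0,"y":0,"z":0.9,"wx":0,"wy":0,"wz":0,"jaw":35},{"x":0,"y":0,"z":0.7,"wx":0,"wy":0,"wz":0,"jaw":35},{"x":0,"y":0,"z":0.3,"wx":0,"wy":0,"wz":0,"jaw":35},{"x":0,"y":0,"z":0,"wx":0,"wy":0,"wz":0,"jaw":35},{"x":0,"y":0,"z":0,"wx":0,"wy":0,"wz":0,"jaw":35},{"x":0,"y":0,"z":0,"wx":0,"wy":0,"wz":0,"jaw":35}])

```text
time_s: 23.28
ee_pos: [0.4406, 0.2357, 0.0278]
eef_rot: [-3.141, -0.001, -0.0]
force: [-0.1, 0.6, -0.3]
grip_width: 0.0542
```

>>> carry_out(deltas=[{"x":0,"y":0,"z":0.12,"wx":0,"wy":0,"wz":0,"jaw":35},{"x":0,"y":0,"z":0,"wx":0,"wy":0,"wz":0,"jaw":35},{"x":0,"y":0,"z":0,"wx":0,"wy":0,"wz":0,"jaw":35},{"x":0,"y":0,"z":0,"wx":0,"wy":0,"wz":0,"jaw":60},{"x":0,"y":0,"z":0,"wx":0,"wy":0,"wz":0,"jaw":85},{"x":0,"y":0,"z":0,"wx":0,"wy":0,"wz":0,"jaw":85},{"x":0,"y":0,"z":0,"wx":0,"wy":0,"wz":0,"jaw":85},{"x":0,"y":0,"z":-0.5,"wx":0,"wy":0,"wz":0,"jaw":85},{"x":0,"y":0,"z":-1,"wx":0,"wy":0,"wz":0,"jaw":85},{"x":0,"y":0,"z":-1,"wx":0,"wy":0,"wz":0,"jaw":85},{"x":0,"y":0,"z":-1,"wx":0,"wy":0,"wz":0,"jaw":85},{"x":0,"y":0,"z":-1,"wx":0,"wy":0,"wz":0,"jaw":85}])

```text
time_s: 24.28
ee_pos: [0.44, 0.2356, 0.1162]
eef_rot: [-3.141, -0.0, 0.0]
force: [0.6, 0.7, 0.2]
grip_width: 0.0799
```

```bash
python3 - <<'E'
from h import *
for z in(.25,.3,.35): print('wrist front',at('top',(100+137/3,195+235/3),z), at('top',(100+180/3,195+105/3),z))
for z in(.38,.42): print('eye',at('top',(190,470),z),at('top',(191,500),z),at('top',(180,455),z))
# wrist axis in side s1: crop (455,75)
print(ctrl.get_obs()['qpos'])
o,d=ray('side',(100+75/3.33,230+455/3.33))
for z in(.2,.25,.3,.35):print(z,at('side',(100+75/3.33,230+455/3.33),z))
E
```

```text
wrist front [0.61894335 0.18046268] [0.58245827 0.28210997]
wrist front [0.61028037 0.17525599] [0.57543825 0.27232601]
wrist front [0.60161739 0.1700493 ] [0.56841823 0.26254204]
eye [ 0.51235622 -0.24340993] [ 0.5116322  -0.30497469] [ 0.53249519 -0.21243861]
eye [ 0.50885578 -0.23083284] [ 0.5081613  -0.28988564] [ 0.52817304 -0.2011252 ]
[ 4.18203510e-01  2.83923961e-01  1.76337396e+00 -1.83944966e-06
  1.09395080e+00  1.98879989e+00]
0.2 [0.50470493 0.26429425]
0.25 [0.53558087 0.21720237]
0.3 [0.56645682 0.17011048]
0.35 [0.59733276 0.1230186 ]
```

>>> carry_out(deltas=[{"x":-0.05,"y":0.5,"z":-0.3,"wx":0,"wy":0,"wz":0,"jaw":85},{"x":-0.1,"y":1,"z":-0.2,"wx":0,"wy":0,"wz":0,"jaw":85},{"x":-0.1,"y":1,"z":0,"wx":0,"wy":0,"wz":0,"jaw":85},{"x":-0.1,"y":1,"z":0,"wx":0,"wy":0,"wz":0,"jaw":85},{"x":-0.1,"y":1,"z":0,"wx":0,"wy":0,"wz":0,"jaw":85},{"x":-0.1,"y":1,"z":0,"wx":0,"wy":0,"wz":0,"jaw":85},{"x":0,"y":1,"z":0,"wx":0,"wy":0,"wz":0,"jaw":85},{"x":0,"y":1,"z":0,"wx":0,"wy":0,"wz":0,"jaw":85},{"x":0,"y":1,"z":0,"wx":0,"wy":0,"wz":0,"jaw":85},{"x":0,"y":1,"z":0,"wx":0,"wy":0,"wz":0,"jaw":85},{"x":0,"y":1,"z":0,"wx":0,"wy":0,"wz":0,"jaw":85},{"x":0,"y":1,"z":0,"wx":0,"wy":0,"wz":0,"jaw":85}])

```text
time_s: 25.28
ee_pos: [0.4285, 0.0042, 0.1242]
eef_rot: [3.142, 0.0, 0.0]
force: [1.2, -0.1, -0.2]
grip_width: 0.08
```

```bash
python3 look.py l8 200 190; python3 - <<'E'
from h import *
im=ctrl.camera('top');S=8
q0=np.array([205,195])
g=cv2.resize(im[195:250,205:305],None,fx=S,fy=S,interpolation=cv2.INTER_CUBIC)
t=np.linspace(0,2*np.pi,60);c=(.439,.235)
for z,rr,col in((0,.025,(255,0,0)),(.069,.0275,(0,0,255))):
    P=np.c_[c[0]+rr*np.cos(t),c[1]+rr*np.sin(t),0*t+z]
    q=((proj('top',P)-q0+.5)*S-.5).astype(int);cv2.polylines(g,[q.reshape(-1,1,2)],True,col,1)
cv2.imwrite('pics/bk2.png',g)
im=ctrl.camera('top')
cv2.imwrite('pics/dr.png',cv2.resize(im[205:255,380:460],None,fx=8,fy=8,interpolation=cv2.INTER_CUBIC))
E
```

```text
25.3833 [0.42863289 0.00344847 0.12422769] 0.07985844895132713
```

View pics/bk2.png

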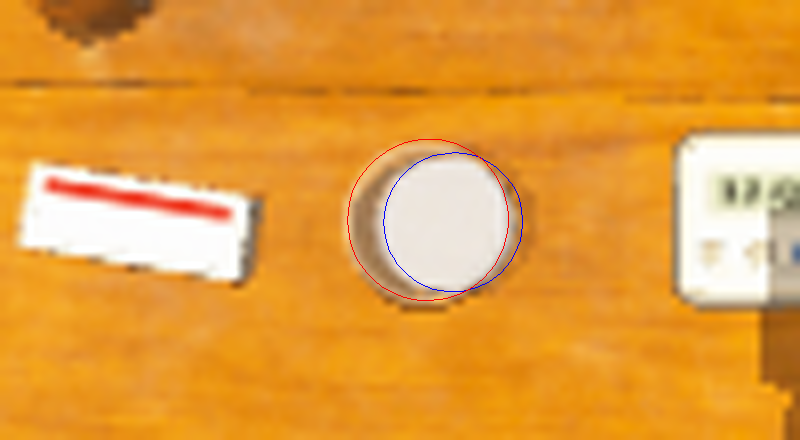

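View pics/dr.png

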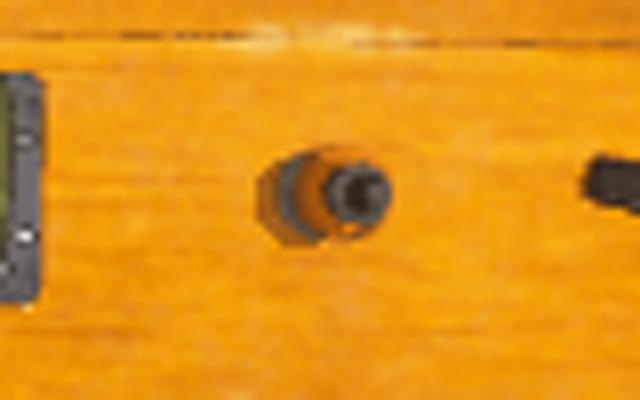

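>>> carry_out(deltas=[{"x":0,"y":0.9,"z":0,"wx":0,"wy":0,"wz":0,"jaw":85},{"x":0,"y":1,"z":0,"wx":0,"wy":0,"wz":0,"jaw":85},{"x":0,"y":1,"z":0,"wx":0,"wy":0,"wz":0,"jaw":85},{"x":0,"y":1,"z":0,"wx":0,"wy":0,"wz":0,"jaw":85},{"x":0,"y":1,"z":0,"wx":0,"wy":0,"wz":0,"jaw":85},{"x":0,"y":1,"z":0,"wx":0,"wy":0,"wz":0,"jaw":85},{"x":0,"y":1,"z":0,"wx":0,"wy":0,"wz":0,"jaw":85},{"x":0,"y":1,"z":0,"wx":0,"wy":0,"wz":0,"jaw":85},{"x":0,"y":1,"z":0,"wx":0,"wy":0,"wz":0,"jaw":85},{"x":0,"y":1,"z":0,"wx":0,"wy":0,"wz":0,"jaw":85},{"x":0,"y":0.98,"z":0,"wx":0,"wy":0,"wz":0,"jaw":85},{"x":0,"y":0,"z":0,"wx":0,"wy":0,"wz":0,"jaw":85}])

```text
time_s: 26.48
ee_pos: [0.4293, -0.2135, 0.1243]
eef_rot: [3.141, -0.0, -0.001]
force: [-0.1, -0.6, -0.1]
grip_width: 0.0799
```

```bash
python3 - <<'E'
from h import *
print(ctrl.get_obs()['ee_pos'])
s=ctrl.camera('side');t=ctrl.camera('top')
cv2.imwrite('pics/l9.png',np.hstack([cv2.resize(s[130:290,120:280],(400,400)),cv2.resize(t[110:270,360:520],(400,400))]))
E
```

```text
[ 0.42930171 -0.21352523  0.12426989]
```

View pics/l9.png

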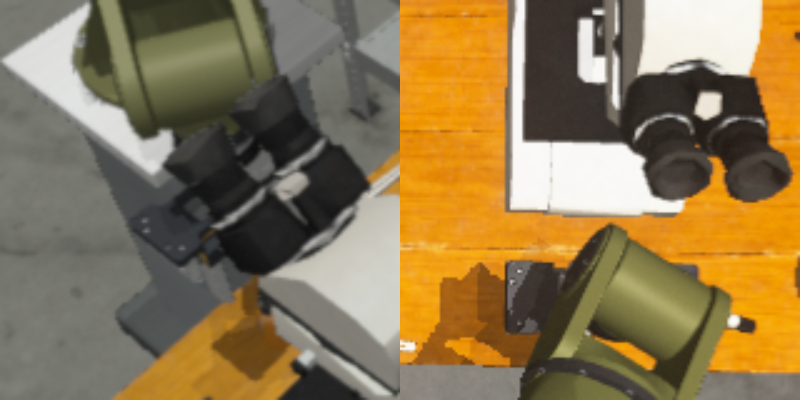

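The wrist (top view around (640,290)) stays clear of the eyepieces, whose lower edge is near row 200. Descending.

>>> carry_out(deltas=[{"x":0,"y":0.05,"z":0.5,"wx":0,"wy":0,"wz":0,"jaw":85},{"x":0,"y":0,"z":0.7,"wx":0,"wy":0,"wz":0,"jaw":85},{"x":0,"y":0,"z":0.8,"wx":0,"wy":0,"wz":0,"jaw":85},{"x":0,"y":0,"z":0.8,"wx":0,"wy":0,"wz":0,"jaw":85},{"x":0,"y":0,"z":0.8,"wx":0,"wy":0,"wz":0,"jaw":85},{"x":0,"y":0,"z":0.8,"wx":0,"wy":0,"wz":0,"jaw":85},{"x":0,"y":0,"z":0.5,"wx":0,"wy":0,"wz":0,"jaw":85},{"x":0,"y":0,"z":0,"wx":0,"wy":0,"wz":0,"jaw":85},{"x":0,"y":0,"z":0,"wx":0,"wy":0,"wz":0,"jaw":85}])

```text
time_s: 27.33
ee_pos: [0.4292, -0.2124, 0.0262]
eef_rot: [-3.141, 0.001, 0.001]
force: [-0.0, 0.7, -0.5]
grip_width: 0.0799
```

>>> carry_out(deltas=[{"x":0,"y":0,"z":0,"wx":0,"wy":0,"wz":0,"jaw":50},{"x":0,"y":0,"z":0,"wx":0,"wy":0,"wz":0,"jaw":20},{"x":0,"y":0,"z":0,"wx":0,"wy":0,"wz":0,"jaw":20},{"x":0,"y":0,"z":0,"wx":0,"wy":0,"wz":0,"jaw":20},{"x":0,"y":0,"z":0,"wx":0,"wy":0,"wz":0,"jaw":20},{"x":0,"y":0,"z":0,"wx":0,"wy":0,"wz":0,"jaw":20},{"x":0,"y":0,"z":0,"wx":0,"wy":0,"wz":0,"jaw":20},{"x":0,"y":0,"z":0,"wx":0,"wy":0,"wz":0,"jaw":20},{"x":0,"y":0,"z":0,"wx":0,"wy":0,"wz":0,"jaw":20}], squeeze=15)

```text
time_s: 28.08
ee_pos: [0.4293, -0.213, 0.0265]
eef_rot: [3.142, -0.0, 0.0]
force: [-0.3, -0.0, 1.7]
grip_width: 0.034
```

>>> carry_out(deltas=[{"x":0,"y":0,"z":-0.3,"wx":0,"wy":0,"wz":0,"jaw":20},{"x":0,"y":0,"z":-0.7,"wx":0,"wy":0,"wz":0,"jaw":20},{"x":0,"y":0,"z":-1,"wx":0,"wy":0,"wz":0,"jaw":20},{"x":0,"y":-0.5,"z":-1,"wx":0,"wy":0,"wz":0,"jaw":20},{"x":0,"y":-0.9,"z":0,"wx":0,"wy":0,"wz":0,"jaw":20},{"x":0,"y":-0.9,"z":0,"wx":0,"wy":0,"wz":0,"jaw":20},{"x":0,"y":-0.9,"z":0,"wx":0,"wy":0,"wz":0,"jaw":20},{"x":0,"y":-0.9,"z":0,"wx":0,"wy":0,"wz":0,"jaw":20},{"x":0,"y":-0.9,"z":0,"wx":0,"wy":0,"wz":0,"jaw":20},{"x":0,"y":-0.9,"z":0,"wx":0,"wy":0,"wz":0,"jaw":20},{"x":0,"y":-0.9,"z":0,"wx":0,"wy":0,"wz":0,"jaw":20},{"x":0,"y":-0.9,"z":0,"wx":0,"wy":0,"wz":0,"jaw":20}])

```text
time_s: 29.08
ee_pos: [0.4291, -0.058, 0.0868]
eef_rot: [3.142, -0.0, 0.0]
force: [0.4, -0.4, -1.2]
grip_width: 0.0338
```

>>> carry_out(deltas=[{"x":0,"y":-0.9,"z":0,"wx":0,"wy":0,"wz":0,"jaw":20},{"x":0,"y":-0.9,"z":0,"wx":0,"wy":0,"wz":0,"jaw":20},{"x":0,"y":-0.9,"z":0,"wx":0,"wy":0,"wz":0,"jaw":20},{"x":0,"y":-0.9,"z":0,"wx":0,"wy":0,"wz":0,"jaw":20},{"x":0,"y":-0.9,"z":0,"wx":0,"wy":0,"wz":0,"jaw":20},{"x":0,"y":-0.9,"z":0,"wx":0,"wy":0,"wz":0,"jaw":20},{"x":0,"y":-0.9,"z":0,"wx":0,"wy":0,"wz":0,"jaw":20},{"x":0,"y":-0.9,"z":0,"wx":0,"wy":0,"wz":0,"jaw":20},{"x":0,"y":-0.9,"z":0,"wx":0,"wy":0,"wz":0,"jaw":20},{"x":0,"y":-0.7,"z":0,"wx":0,"wy":0,"wz":0,"jaw":20},{"x":0,"y":0,"z":0,"wx":0,"wy":0,"wz":0,"jaw":20},{"x":0,"y":0,"z":0,"wx":0,"wy":0,"wz":0,"jaw":20}])

```text
time_s: 30.08
ee_pos: [0.429, 0.1172, 0.0866]
eef_rot: [3.142, 0.0, 0.002]
force: [-0.1, -0.2, -0.5]
grip_width: 0.0338
```

```bash
python3 look.py l10 320 150
```

```text
30.1833 [0.4291002  0.11646943 0.08654834] 0.03339371384833849
```

View pics/l10.png

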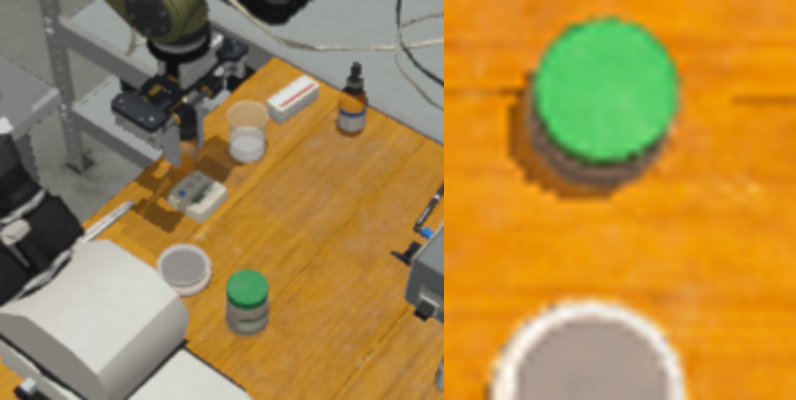

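>>> carry_out(deltas=[{"x":0.5,"y":0,"z":0,"wx":0,"wy":0,"wz":0,"jaw":20},{"x":0.9,"y":0,"z":0,"wx":0,"wy":0,"wz":0,"jaw":20},{"x":0.9,"y":0,"z":0,"wx":0,"wy":0,"wz":0,"jaw":20},{"x":0.9,"y":0,"z":0,"wx":0,"wy":0,"wz":0,"jaw":20},{"x":0.9,"y":0,"z":0,"wx":0,"wy":0,"wz":0,"jaw":20},{"x":0.9,"y":0,"z":0,"wx":0,"wy":0,"wz":0,"jaw":20},{"x":0.9,"y":0,"z":0,"wx":0,"wy":0,"wz":0,"jaw":20},{"x":0.9,"y":0,"z":0,"wx":0,"wy":0,"wz":0,"jaw":20},{"x":0.9,"y":0,"z":0,"wx":0,"wy":0,"wz":0,"jaw":20},{"x":0.9,"y":0,"z":0,"wx":0,"wy":0,"wz":0,"jaw":20},{"x":0.5,"y":0,"z":0,"wx":0,"wy":0,"wz":0,"jaw":20},{"x":0,"y":0,"z":0,"wx":0,"wy":0,"wz":0,"jaw":20}])

```text
time_s: 31.18
ee_pos: [0.6123, 0.1158, 0.0861]
eef_rot: [3.141, -0.0, -0.001]
force: [-0.4, -0.1, -1.2]
grip_width: 0.0341
```

>>> carry_out(deltas=[{"x":0,"y":0,"z":0.5,"wx":0,"wy":0,"wz":0,"jaw":20},{"x":0,"y":0,"z":0.9,"wx":0,"wy":0,"wz":0,"jaw":20},{"x":0,"y":0,"z":0.9,"wx":0,"wy":0,"wz":0,"jaw":20},{"x":0,"y":0,"z":0.5,"wx":0,"wy":0,"wz":0,"jaw":20},{"x":0,"y":0,"z":0.15,"wx":0,"wy":0,"wz":0,"jaw":20},{"x":0,"y":0,"z":0,"wx":0,"wy":0,"wz":0,"jaw":20},{"x":0,"y":0,"z":0,"wx":0,"wy":0,"wz":0,"jaw":20},{"x":0,"y":0,"z":0,"wx":0,"wy":0,"wz":0,"jaw":20}])

```text
time_s: 31.85
ee_pos: [0.6112, 0.1172, 0.0279]
eef_rot: [-3.141, -0.001, 0.0]
force: [-0.3, 0.3, -0.8]
grip_width: 0.033
```

>>> carry_out(deltas=[{"x":0,"y":0,"z":0.08,"wx":0,"wy":0,"wz":0,"jaw":20},{"x":0,"y":0,"z":0,"wx":0,"wy":0,"wz":0,"jaw":20},{"x":0,"y":0,"z":0,"wx":0,"wy":0,"wz":0,"jaw":45},{"x":0,"y":0,"z":0,"wx":0,"wy":0,"wz":0,"jaw":65},{"x":0,"y":0,"z":0,"wx":0,"wy":0,"wz":0,"jaw":65},{"x":0,"y":0,"z":0,"wx":0,"wy":0,"wz":0,"jaw":65},{"x":0,"y":0,"z":-0.5,"wx":0,"wy":0,"wz":0,"jaw":65},{"x":0,"y":0,"z":-0.9,"wx":0,"wy":0,"wz":0,"jaw":65},{"x":0,"y":0,"z":-0.9,"wx":0,"wy":0,"wz":0,"jaw":65},{"x":0,"y":0,"z":-0.9,"wx":0,"wy":0,"wz":0,"jaw":65},{"x":0,"y":0,"z":-0.9,"wx":0,"wy":0,"wz":0,"jaw":65},{"x":0,"y":0,"z":-0.9,"wx":0,"wy":0,"wz":0,"jaw":65}])

```text
time_s: 32.85
ee_pos: [0.6111, 0.1171, 0.1277]
eef_rot: [-3.142, -0.001, 0.0]
force: [-0.1, -0.0, 0.2]
grip_width: 0.0613
```

>>> carry_out(deltas=[{"x":0,"y":0,"z":-0.9,"wx":0,"wy":0,"wz":0,"jaw":65},{"x":-0.9,"y":0,"z":0,"wx":0,"wy":0,"wz":0,"jaw":65},{"x":-0.9,"y":0,"z":0,"wx":0,"wy":0,"wz":0,"jaw":65},{"x":-0.9,"y":0,"z":0,"wx":0,"wy":0,"wz":0,"jaw":65},{"x":-0.9,"y":0,"z":0,"wx":0,"wy":0,"wz":0,"jaw":65},{"x":-0.9,"y":0,"z":0,"wx":0,"wy":0,"wz":0,"jaw":65},{"x":-0.9,"y":0,"z":0,"wx":0,"wy":0,"wz":0,"jaw":65},{"x":-0.9,"y":0,"z":0,"wx":0,"wy":0,"wz":0,"jaw":65},{"x":-0.9,"y":0,"z":0,"wx":0,"wy":0,"wz":0,"jaw":65},{"x":-0.9,"y":0,"z":0,"wx":0,"wy":0,"wz":0,"jaw":65},{"x":-0.9,"y":0,"z":0,"wx":0,"wy":0,"wz":0,"jaw":65},{"x":0,"y":0,"z":0,"wx":0,"wy":0,"wz":0,"jaw":65}])

```text
time_s: 33.85
ee_pos: [0.4292, 0.1171, 0.1446]
eef_rot: [-3.142, -0.0, 0.001]
force: [-0.5, -0.4, -0.5]
grip_width: 0.0611
```

>>> carry_out(deltas=[{"x":0,"y":1,"z":0,"wx":0,"wy":0,"wz":0,"jaw":65},{"x":0,"y":1,"z":0,"wx":0,"wy":0,"wz":0,"jaw":65},{"x":0,"y":1,"z":0,"wx":0,"wy":0,"wz":0,"jaw":65},{"x":0,"y":1,"z":0,"wx":0,"wy":0,"wz":0,"jaw":65},{"x":0,"y":1,"z":0,"wx":0,"wy":0,"wz":0,"jaw":65},{"x":0,"y":1,"z":0,"wx":0,"wy":0,"wz":0,"jaw":65},{"x":0,"y":1,"z":0,"wx":0,"wy":0,"wz":0,"jaw":65},{"x":0,"y":1,"z":0,"wx":0,"wy":0,"wz":0,"jaw":65},{"x":0,"y":1,"z":0,"wx":0,"wy":0,"wz":0,"jaw":65},{"x":0,"y":1,"z":0,"wx":0,"wy":0,"wz":0,"jaw":65},{"x":0,"y":1,"z":0,"wx":0,"wy":0,"wz":0,"jaw":65},{"x":0,"y":0,"z":0,"wx":0,"wy":0,"wz":0,"jaw":65}])

```text
time_s: 34.85
ee_pos: [0.4318, -0.1056, 0.1444]
eef_rot: [3.141, -0.001, -0.002]
force: [0.4, 1.5, 1.1]
grip_width: 0.0609
```

```bash
python3 - <<'E'
from h import *
t=ctrl.camera('top');s=ctrl.camera('side');o=ctrl.get_obs();print(o['time_s'],o['ee_pos'])
cv2.imwrite('pics/fs.png',cv2.resize(s[100:280,230:430],(666,600),interpolation=cv2.INTER_CUBIC))
S=5;q0=np.array([200,145])
g=cv2.resize(t[145:250,200:360],None,fx=S,fy=S,interpolation=cv2.INTER_CUBIC)
th=np.linspace(0,2*np.pi,60)
for c,z,rr,col in(((.511,.0165),0,.0355,(255,0,0)),((.511,.0165),.028,.032,(0,0,255)),((.611,.0165),.07,.025,(0,0,255)),((.611,.0165),0,.027,(255,0,0)),((.611,.1165),.059,.0165,(0,0,255)),((.611,.1165),.098,.006,(0,255,0)),((.439,.235),0,.025,(255,0,0)),((.439,.235),.069,.0275,(0,0,255))):
    P=np.c_[c[0]+rr*np.cos(th),c[1]+rr*np.sin(th),0*th+z]
    q=((proj('top',P)-q0+.5)*S-.5).astype(int);cv2.polylines(g,[q.reshape(-1,1,2)],True,col,1)
cv2.imwrite('pics/ft.png',g)
for n in Z:
  for c in('top','side'):
    for m in ctrl.mark_of(c,n)[:1]: print(n,c,round(m['conf'],2),np.round(at(c,m['position'],.021 if n[:2]=='so' else Z[n]),4))
E
```

```text
34.95 [ 0.43156115 -0.10339171  0.14417929]
base_dish top 0.43 [0.5156 0.0255]
base_dish side 0.6 [0.5041 0.0146]
timer top 0.86 [0.4491 0.1254]
timer side 0.8 [0.4484 0.1326]
slide_pack top 0.61 [0.4422 0.344 ]
slide_pack side 0.8 [0.4279 0.3565]
soil_dish_mid top 0.7 [0.6151 0.1109]
soil_dish_mid side 0.64 [0.5044 0.0142]
beaker_mid top 0.6 [0.437  0.2352]
beaker_mid side 0.65 [0.4493 0.2295]
seed_jar_mid top 0.88 [0.6118 0.0268]
seed_jar_mid side 0.63 [0.605  0.0144]
small_dropper_mid top 0.51 [0.6109 0.12  ]
small_dropper_mid side 0.66 [0.6173 0.1178]
tall_dropper_mid top 0.46 [0.5229 0.372 ]
tall_dropper_mid side 0.61 [0.5321 0.3505]
```

View pics/ft.png

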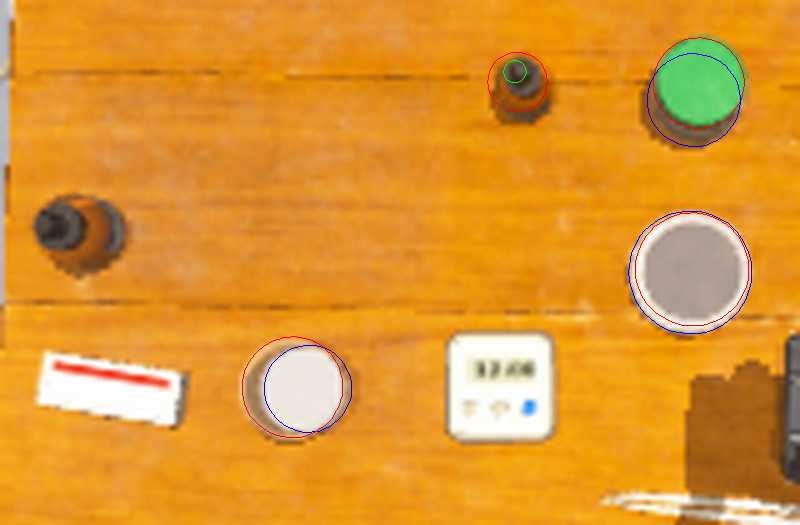

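View pics/fs.png

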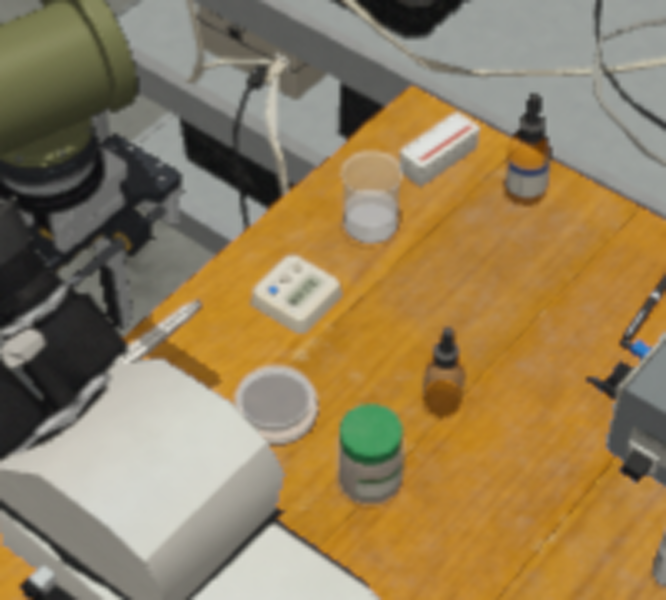

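```bash
python3 -c "
from station import ctrl
print(ctrl.hand_in())"
```

```text
the job is handed in; nothing more can be done
None
```

I set out the bench as asked and handed the job in at about 35 s. No verdict is reported, so the figures below come from my own last pictures.

| Item | Target, from where I measured the fixed pieces | Last check (top overlay) |
|---|---|---|
| Soil dish | on the pale dish at (0.511, 0.017) | within about 3 mm of centre, flat |
| Seed jar | (0.611, 0.017), 10 cm behind the pale dish | within about 3 mm, upright |
| Small dropper | (0.611, 0.117), 10 cm left of the jar | within about 5 mm, upright |
| Beaker | (0.439, 0.235), midway between timer and slide pack | within about 3 mm of the midpoint, upright |

- **Taller dropper:** I never touched it, and both pictures show it standing where it did at the start.
- **Robot:** the gripper was empty and clear of everything, and the wrist force stayed at a few newtons throughout.
- **Disagreements:** the networks' final marks were noisier than the picture overlays. Most of them differed by up to about 2 cm between the two cameras. One top-camera mark put the soil dish where the dropper stands, which was plainly a false hit. I relied on the overlays and the side view instead.

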